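Load and lock a flange welding jig

TASK

Get the flanges ready for welding: turn the jig's lock, left locked, counter-clockwise past its detent until it clicks open, then lay every flange flat on a station of its own, tube stub on the side away from the robot, with its hole over the station's hole, and drive a locating pin from the wooden block down through both until its head sits on the flange. With all of them pinned, turn the lock clockwise past its detent until it clicks locked again; leave the other things on the bench where they are.

Things in the scene. Friction and masses are not known exactly. Their poses are not given: they have to be found in the camera images.
- jig: Fixed welding jig, base 130 x 460 mm (x, y), origin under its centre. Three alike stations along y: pad 110 x 72 mm, top 40 mm above the bench, with a 13.5 mm vertical pin hole 32 mm deep near the -x end (robot's side) and rails 8 mm high: two along x, 52 mm apart inside, one across the +x end, 78 mm from the hole. At the +y end a grey housing, top 40 mm up, with a bar knob: the lock.
- lock (a joint): Cam lock, rad: 0 = locked click, 1.3 = open click; grows counter-clockwise seen from above. A sprung detent holds it at either click and snaps it to the nearer one: about 0.1 N m near the click, fading to nothing half way (0.65). Stops at 0 and 1.3. Starts locked.
- lock_grip (a point): On the knob's axis at the height to grip, 74 mm above the bench (jig frame 0, 0.173). Grip: upright bar 48 long x 14 wide, top 86 mm above the bench, on a 48 mm disc whose top is 48 mm above the bench. The bar, and this point's x axis, lie along the jig's x at lock = 0 and are turned counter-clockwise by q at lock = q.
- seat1 (a point): Mouth of station 1's pin hole on the pad's top, 40 mm above the bench; jig frame (-0.027, -0.15). Axes as the jig's. A flange lined up here has its hole over this point and its own x along the jig's +x.
- seat2 (a point): Mouth of station 2's pin hole on the pad's top, 40 mm above the bench; jig frame (-0.027, -0.04). Axes as the jig's. A flange lined up here has its hole over this point and its own x along the jig's +x.
- seat3 (a point): Mouth of station 3's pin hole on the pad's top, 40 mm above the bench; jig frame (-0.027, 0.07). Axes as the jig's. A flange lined up here has its hole over this point and its own x along the jig's +x.
- flange1: Steel flange plate 90 x 44 x 8 mm, long side along its x; origin on the underside at the centre of its one pin hole (13.5 mm, through, 18 mm from the -x end). Upright tube stub (solid to the fingers) 32 mm diameter, 45 mm tall above the plate, axis at x = +47 mm. 0.3 kg. Starts flat on the bench, stub up. Two or three are present, all alike.
- flange2: Steel flange plate 90 x 44 x 8 mm, long side along its x; origin on the underside at the centre of its one pin hole (13.5 mm, through, 18 mm from the -x end). Upright tube stub (solid to the fingers) 32 mm diameter, 45 mm tall above the plate, axis at x = +47 mm. 0.3 kg. Starts flat on the bench, stub up. Two or three are present, all alike.
- flange3: Steel flange plate 90 x 44 x 8 mm, long side along its x; origin on the underside at the centre of its one pin hole (13.5 mm, through, 18 mm from the -x end). Upright tube stub (solid to the fingers) 32 mm diameter, 45 mm tall above the plate, axis at x = +47 mm. 0.3 kg. Starts flat on the bench, stub up. Two or three are present, all alike.
- pin_block: Fixed wooden block 190 x 50 x 36 mm (origin under its centre, long side along its x) with four holes at x = -69, -23, 23, 69 mm; the pins stand in it upright, shoulders on its top (36 mm above the bench).
- pin1: Steel locating pin 72 mm long, 110 g; origin at its lower tip, z up. Tapered nose 12 mm (5 mm wide at the tip), 12 mm shank up to the shoulder at 32 mm, then a round head 22 mm wide, 40 mm tall. Home: shoulder on the flange, tip 24 mm below the flange's underside. The nose finds holes up to 3 mm off and draws a loose flange into line. Four alike, more than needed.
- pin2: Steel locating pin 72 mm long, 110 g; origin at its lower tip, z up. Tapered nose 12 mm (5 mm wide at the tip), 12 mm shank up to the shoulder at 32 mm, then a round head 22 mm wide, 40 mm tall. Home: shoulder on the flange, tip 24 mm below the flange's underside. The nose finds holes up to 3 mm off and draws a loose flange into line. Four alike, more than needed.
- pin3: Steel locating pin 72 mm long, 110 g; origin at its lower tip, z up. Tapered nose 12 mm (5 mm wide at the tip), 12 mm shank up to the shoulder at 32 mm, then a round head 22 mm wide, 40 mm tall. Home: shoulder on the flange, tip 24 mm below the flange's underside. The nose finds holes up to 3 mm off and draws a loose flange into line. Four alike, more than needed.
- pin4: Steel locating pin 72 mm long, 110 g; origin at its lower tip, z up. Tapered nose 12 mm (5 mm wide at the tip), 12 mm shank up to the shoulder at 32 mm, then a round head 22 mm wide, 40 mm tall. Home: shoulder on the flange, tip 24 mm below the flange's underside. The nose finds holes up to 3 mm off and draws a loose flange into line. Four alike, more than needed.
- wrench: Open-ended wrench 180 mm lying near the front. A bystander: leave it alone.
- spray_can: Standing spray can 60 mm diameter, 180 mm tall. A bystander: leave it alone.
- clamp_ring: Flat steel band ring, 76 mm outside, 20 mm high, lying near the front. A bystander: leave it alone.
- cap: Black rubber cap, 80 mm diameter, 40 mm tall. A bystander: leave it alone.
- offcut: Standing tube offcut, 48 mm diameter, 70 mm tall. A bystander: leave it alone.
There are look-alikes about, which are no part of the job. What is shaped like the flange3 but green or purple is not meant.

How it is judged:
By the outcome, as a careful person would: the job done as asked, in the order asked, and still so for the second after the job is handed in, with the robot touching nothing.
Of flange1, flange2, flange3 only 2 to 3 are there at a start; the rules pass over those that are not, and their reading is None.
At some moment in a run one of flange1, flange2, flange3 may be knocked a few centimetres aside while the robot is not near it.
It also fails if it takes over 210 s, if anything falls off the work surface, if the arm or the gripper's body presses on something with over 40 N, if the wrist force passes 120 N, or if a joint passes its speed limit or range.

ROBOT

A 7-joint arm with a two-finger parallel gripper is mounted at the origin on the work surface. World frame = base frame: x ahead of the robot, y to its left, z up, the work surface at z = 0. Lengths are in m, angles in rad, forces in N, time in s.
With the tool pointing down it reaches from about 0.425 to 0.975 m from the base axis. Payload 16.7 kg.
Tool frame: the origin (TCP) lies on the centre line of the jaws, within the pads' length; the fingertips stand tip_reach ahead of it and the grasp point (between the pads) lies 2 mm behind it (tip_reach is the distance from the TCP to the fingertips, in m); z points along the fingers, y is the line along which they close (so a half turn about z gives the same grasp; the last joint's range is limited). The gripper opens to 85 mm and grips with 20 to 120 N. Pads are 22 mm wide; open, the fingers measure 114 mm over their backs; the gripper's body (76 mm by 85 mm) begins 54 mm behind the grasp point. The pads swing forward as they close: fully open they stand 13 mm farther back than shut.
Start: joints at [0.991, 0.426, 0.074, 1.606, -0.034, 1.111, -0.067], TCP at [0.282, -0.613, 0.217] pointing down, gripper open.
Joint ranges: [-2.85, 2.85], [-0.5, 2.14], [-1.23, 1.37], [0.21, 2.46], [-1.02, 4.16], [0.16, 2.05], [-2.73, 2.73]. Speed limits (rad/s): [1.89, 1.89, 2.39, 2.39, 3.01, 3.01, 3.01].

INTERFACE

Orientations are given as [roll, pitch, yaw] about the fixed x, y, z axes, in that order (R = Rz(yaw) Ry(pitch) Rx(roll)).
In Python, from bench import state, read_camera, camera_model, hand_in, tip_reach gives the robot as it stands. The module is installed in compiled form; this text tells all that it offers.
- The arm moves only by the tool step_arm, never from a script. Its argument "targets" is a list of rows, each an object of numbers: "fingers": the finger opening in mm, from 0 to 85.4; "dx", "dy", "dz": the shift along the tool's x, y, z in units of 50 mm (1.0 is 50 mm); "rx", "ry", "rz": the turn, a rotation vector about the tool's x, y, z in units of 5 degrees (1.0 is 5 degrees). A call has 1 to 8 rows; each row is the pose to reach, as a shift and turn from the pose commanded when the call began, along the tool's axes at that moment; what a row does not reach only later rows make up. A row lasts 1/8 s, in which the tool goes at most 62.5 mm and 10.7 degrees, less where a joint would pass 70% of its speed; a pose out of reach is approached as far as the arm can. A call with a gripper value outside its range is refused whole. The fingers move at their own pace and stop on an object; the grip force is fixed at half the most. Time passes only in rows, so rows that repeat a pose let the fingers close. It gives the time, the measured TCP pose, the force, the opening and the grip force at its end, in the units of the state.
- state(): the state, without advancing time (a new reading comes with each control period).
- read_camera(name): name is "side" or "top" or "wrist"; returns the picture (420x560x3 uint8, red, green, blue); there is no depth.
- camera_model(name): a dict with "vertical_fov" (degrees; the focal length in pixels is half the picture's height over the tangent of half this angle, whatever the lens; pixels are square), "cx", "cy" (the principal point, pixels), "T" (4x4, takes a point from camera to world coordinates). Camera axes: x right, y down, z forward; pixel columns grow to the right and rows downward; lengths in m; the calibration is good to about 2 mm. The wrist camera is an equidistant fisheye: a pixel r from the principal point sees the ray r / f radians off the axis. A picture is of the moment at which its call begins: read the wrist's pose just before it. camera_model takes no time and is no camera call; for the wrist camera it gives the pose at the moment of the call.
- hand_in(): hands the job in; it is judged then, once.
The state is a dict: "t": time; "joint_pos": joint angles; "joint_velocities": joint speeds; "effort": joint torques, N m; "tool_pos": TCP position; "eef_rot": TCP orientation; "contact_force": force on the tool from outside, world axes, zero at the start; "ft_torque": the same for the moment, N m; "gripper_width": finger opening in m; "grip_force": force on a finger pad.
Only numpy, scipy, OpenCV 4.12 (cv2) and the standard library are available. Lean on these libraries where they do the work, as an engineer would, in place of code of your own. Each camera call takes 0.05 s, during which the arm holds its last target. There are 200 camera calls.

## Working session

There is one attempt and no reset: what is moved stays moved. The work goes in short steps, Python scripts to look and compute and a tool call to move; the robot and the scene stay as the last step left them, time stands still between calls to the robot, and variables do not carry over. Pictures are saved under pics/ and viewed, at most 14 in all, crops included, and the job is handed in when it is done.

Besides the shell and the picture viewer there is one more tool, called after "Call:" by a JSON object that holds its "op" and its "data", one argument or row to a line. step_arm: Moves the arm, as the interface text tells. Its arguments: {"type":"object","properties":{"targets":{"type":"array"}},"required":["targets"]}

```bash
mkdir -p pics; cat > h.py <<'E'
import numpy as np, cv2
from bench import *
def snap(cam,name):
    im=read_camera(cam); cv2.imwrite(f'pics/{name}.png',im[:,:,::-1]); return im
def ray(cam,uv,m=None):
    m=m or camera_model(cam); f=210/np.tan(np.radians(m['vertical_fov']/2)); T=np.array(m['T'])
    d=np.array([uv[0]-m['cx'],uv[1]-m['cy']],float)
    if cam=='wrist':
        r=np.hypot(*d); a=r/f; v=np.array([*(d/max(r,1e-9)*np.sin(a)),np.cos(a)])
    else: v=np.array([*(d/f),1.])
    return T[:3,3],T[:3,:3]@v
def onz(cam,uv,z,m=None):
    o,v=ray(cam,uv,m); return o+v*(z-o[2])/v[2]
def proj(cam,P,m=None):
    m=m or camera_model(cam); f=210/np.tan(np.radians(m['vertical_fov']/2)); T=np.array(m['T'])
    p=T[:3,:3].T@(np.array(P)-T[:3,3])
    if cam=='wrist':
        r=np.hypot(p[0],p[1]); a=np.arctan2(r,p[2]); q=p[:2]/r*a*f
    else: q=p[:2]/p[2]*f
    return q+[m['cx'],m['cy']]
E
python3 - <<'E'
from h import *
print(state()); print(tip_reach() if callable(tip_reach) else tip_reach)
for c in ['side','top','wrist']:
    snap(c,c+'0'); m=camera_model(c); print(c,m['vertical_fov'],m['cx'],m['cy'],np.round(m['T'],3).tolist())
E
```

```text
{'t': 0.0, 'joint_pos': array([ 0.9904774 ,  0.42671691,  0.07387099,  1.60658992, -0.03408986,
        1.11082404, -0.06706283]), 'joint_velocities': array([-0.00026465,  0.0001347 , -0.00031137,  0.00079207, -0.00010836,
        0.00016156, -0.00128085]), 'effort': array([-1.04778024e-03, -9.49826503e+01,  3.76039088e+00, -4.63524342e+01,
        1.91259402e-02,  1.00731704e-02, -1.74857155e-04]), 'tool_pos': array([ 0.28167151, -0.61295543,  0.21592883]), 'eef_rot': array([-3.14031904e+00,  1.10415197e-04,  4.30811244e-01]), 'contact_force': array([-0.33235177, -0.17687111,  0.7640144 ]), 'ft_torque': array([ 0.06494342,  0.00834372, -0.00974807]), 'grip_force': 0.0, 'gripper_width': 0.08519484267690235}
0.017
side 42.365359135257314 275.8905026532473 206.8424345310336 [[-0.715, -0.525, 0.462, -0.228], [-0.699, 0.543, -0.465, 0.653], [-0.007, -0.655, -0.755, 1.197], [0.0, 0.0, 0.0, 1.0]]
top 44.226114902409705 287.03778756741156 201.87876337043267 [[-0.004, -0.992, 0.127, 0.259], [-1.0, 0.003, -0.009, -0.032], [0.009, -0.127, -0.992, 1.586], [0.0, 0.0, 0.0, 1.0]]
wrist 65.70646984690485 284.4095113941072 202.0216807199207 [[0.417, -0.862, -0.288, 0.355], [-0.909, -0.396, -0.131, -0.58], [-0.001, 0.317, -0.949, 0.373], [0.0, 0.0, 0.0, 1.0]]
```

View pics/top0.png

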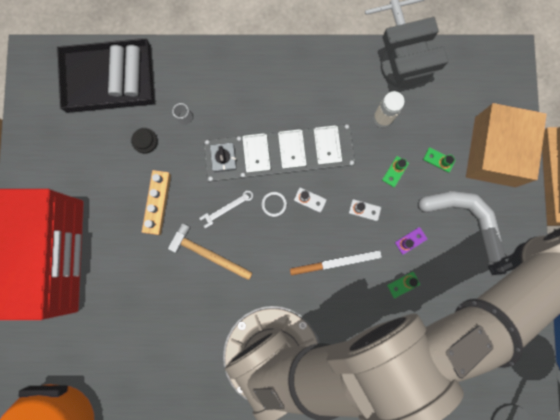

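View pics/side0.png

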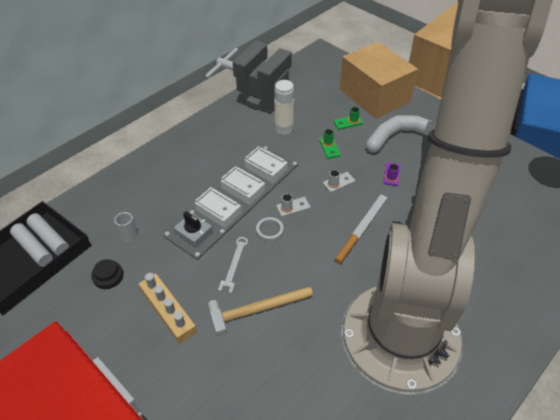

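The top view shows the jig with its three pads at (257,152), (292,148) and (328,145), and the knob at (222,156). The pin block is at (156,203) with four pins. There are two grey flanges, at (310,200) and (365,210), with their stubs at the left ends. The green and purple ones are decoys. A third grey flange may be hidden under the arm.

```bash
cat >> h.py <<'E'
def blobs(mask,amin,amax=1e9):
    n,l,s,c=cv2.connectedComponentsWithStats(mask.astype(np.uint8))
    return [(c[i],s[i][4],cv2.minAreaRect(np.argwhere(l==i)[:,::-1].astype(np.float32))) for i in range(1,n) if amin<=s[i][4]<=amax]
def hsv(im): return cv2.cvtColor(im,cv2.COLOR_RGB2HSV).astype(int)
E
python3 - <<'E'
from h import *
im=cv2.imread('pics/top0.png')[:,:,::-1].copy(); H=hsv(im)
print('white pads/flange')
for c,a,r in blobs((H[...,1]<40)&(H[...,2]>150),60,2500):
    p=onz('top',c,0.04); print(c.round(1),a,[np.round(x,1) for x in r], p.round(3), onz('top',c,0.008).round(3))
print('wood')
for c,a,r in blobs((H[...,0]>8)&(H[...,0]<25)&(H[...,1]>90)&(H[...,2]>120),150,3000):
    print(c.round(1),a,[np.round(x,1) for x in r], onz('top',c,0.036).round(3))
E
```

```text
white pads/flange
[114.6  68.8] 465 [array([114.6,  68.5]), array([10.2, 45.3]), np.float64(2.2)] [0.876 0.488 0.04 ] [0.889 0.499 0.008]
[130.7  68.9] 466 [array([130.7,  68.5]), array([10.2, 45.3]), np.float64(2.0)] [0.876 0.438 0.04 ] [0.889 0.448 0.008]
[393.4 101.2] 358 [array([393.5, 101. ]), array([20., 21.]), np.float64(90.0)] [ 0.771 -0.378  0.04 ] [ 0.782 -0.385  0.008]
[327.4 144.4] 940 [array([327.4, 144.3]), array([37.7, 25.3]), np.float64(82.9)] [ 0.635 -0.171  0.04 ] [ 0.642 -0.174  0.008]
[291.7 148.4] 947 [array([291.9, 148.3]), array([37.7, 25.5]), np.float64(83.7)] [ 0.622 -0.061  0.04 ] [ 0.63  -0.062  0.008]
[255.9 152.4] 945 [array([255.9, 152.3]), array([37.8, 25.3]), np.float64(83.7)] [0.61  0.048 0.04 ] [0.617 0.05  0.008]
[222.3 157. ] 341 [array([222.7, 156.2]), array([25.6, 24. ]), np.float64(83.7)] [0.596 0.15  0.04 ] [0.603 0.154 0.008]
[311.5 200.6] 335 [array([309.7, 199.5]), array([30.4, 15.3]), np.float64(25.0)] [ 0.461 -0.12   0.04 ] [ 0.465 -0.122  0.008]
[225.7 208.3] 413 [array([226.9, 208.1]), array([12.5, 58.5]), np.float64(60.3)] [0.439 0.138 
[... 1614 characters left out ...]
0.247  0.04 ] [-0.109 -0.251  0.008]
[437.1 408.5] 696 [array([432.8, 412.5]), array([19.7, 55.5]), np.float64(57.8)] [-0.143 -0.475  0.04 ] [-0.151 -0.484  0.008]
[271.4 414.5] 210 [array([272.5, 414.5]), array([27.,  9.]), np.float64(0.0)] [-0.156  0.001  0.04 ] [-0.165  0.002  0.008]
wood
[156.8 203. ] 812 [array([155.4, 202.1]), array([18.2, 63.3]), np.float64(9.5)] [0.456 0.347 0.036]
[216.4 258.6] 609 [array([216.1, 258.3]), array([76.5,  8.3]), np.float64(27.4)] [0.288 0.165 0.036]
[305.6 268.6] 225 [array([305.6, 268.6]), array([ 6.9, 32. ]), np.float64(78.7)] [ 0.258 -0.101  0.036]
[ 49.3 408.1] 1922 [array([ 45.5, 404. ]), array([30., 91.]), np.float64(90.0)] [-0.135  0.638  0.036]
```

```bash
cat >> h.py <<'E'
from scipy.spatial.transform import Rotation as Ro
def go(x,y,z,yaw,p=None):
    s=state(); R=Ro.from_euler('xyz',s['eef_rot']); p=s['tool_pos'] if p is None else p
    d=R.inv().apply(np.array([x,y,z])-p)/.05
    G=Ro.from_euler('xyz',[np.pi,0,yaw]); r=(R.inv()*G).as_rotvec(degrees=True)/5
    print('go d',d.round(3),'r',r.round(3))
E
python3 -c "
from h import *
go(.598,.151,.25,.114)"
```

```text
go d [ 12.128 -11.244  -0.668] r [-1.10e-02  2.00e-03  3.63e+00]
```

Call:
{"op": "step_arm", "data": {
  "targets": [
    {"dz": -1.2,"fingers": 85},
    {"dx": 6,"dy": -5.6,"dz": -1.6},
    {"dx": 6,"dy": -5.6,"dz": -1.6},
    {"dx": 6,"dy": -5.6,"dz": -1.6},
    {"dx": 6,"dy": -5.6,"dz": -1.6},
    {"dx": 6,"dy": -5.6,"dz": -1.6},
    {"dx": 6,"dy": -5.6,"dz": -1.6},
    {"dx": 6,"dy": -5.6,"dz": -1.6,"rz": 2}
  ]
}}

```text
schema error: expected keys fingers, dx, dy, dz, rx, ry, rz
```

```bash
python3 -c "
from h import *
snap('top','top1');snap('wrist','wrist1');go(.56,.15,.3,.114)"
```

```text
go d [ 11.429 -11.547  -1.668] r [-7.000e-03  2.000e-03  3.629e+00]
```

View pics/top1.png

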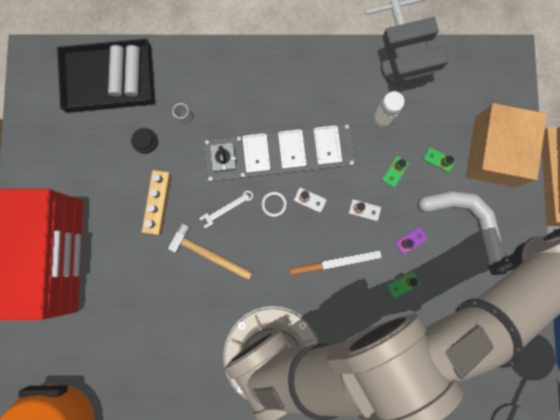

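View pics/wrist1.png

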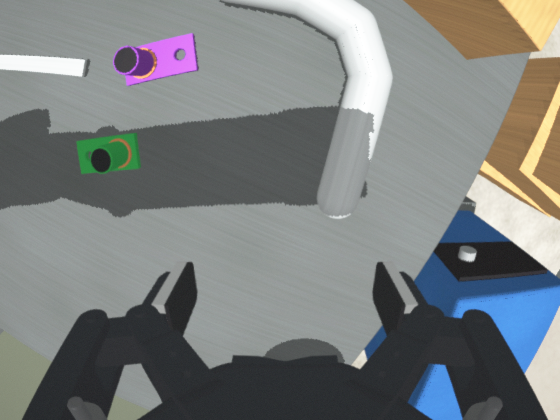

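The move was refused because every row needs all the keys, so the arm has not moved. The wrist picture shows only the purple decoy at (155,60), a green one at (108,155) and the pipe.

Call:
{"op": "step_arm", "data": {
  "targets": [
    {"fingers": 85,"dx": 0,"dy": 0,"dz": -1.2,"rx": 0,"ry": 0,"rz": 0},
    {"fingers": 85,"dx": 6,"dy": -6,"dz": -1.6,"rx": 0,"ry": 0,"rz": 0},
    {"fingers": 85,"dx": 6,"dy": -6,"dz": -1.6,"rx": 0,"ry": 0,"rz": 0},
    {"fingers": 85,"dx": 6,"dy": -6,"dz": -1.6,"rx": 0,"ry": 0,"rz": 0},
    {"fingers": 85,"dx": 6,"dy": -6,"dz": -1.6,"rx": 0,"ry": 0,"rz": 0},
    {"fingers": 85,"dx": 6,"dy": -6,"dz": -1.6,"rx": 0,"ry": 0,"rz": 2},
    {"fingers": 85,"dx": 6,"dy": -6,"dz": -1.6,"rx": 0,"ry": 0,"rz": 3.6},
    {"fingers": 85,"dx": 6,"dy": -6,"dz": -1.6,"rx": 0,"ry": 0,"rz": 3.6}
  ]
}}

```text
t: 1.25
tool_pos: [0.4295, -0.2137, 0.2969]
eef_rot: [3.141, -0.0, 0.114]
contact_force: [2.1, -0.2, -0.1]
gripper_width: 0.0852
grip_force: 0.0
```

```bash
python3 -c "
from h import *
snap('wrist','wrist2');snap('side','side2');snap('top','top2');print(state()['tool_pos'],state()['eef_rot'],state()['joint_pos']);go(.56,.15,.3,.114)"
```

```text
[ 0.43021842 -0.21269741  0.29703816] [ 3.14147961e+00 -8.01649129e-04  1.21615686e-01] [ 0.49885495  0.04234768 -0.17883957  1.91645424  0.00787613  1.18270319
 -1.13198321]
go d [ 3.457 -6.885 -0.057] r [ 0.001 -0.009  0.087]
```

View pics/wrist2.png

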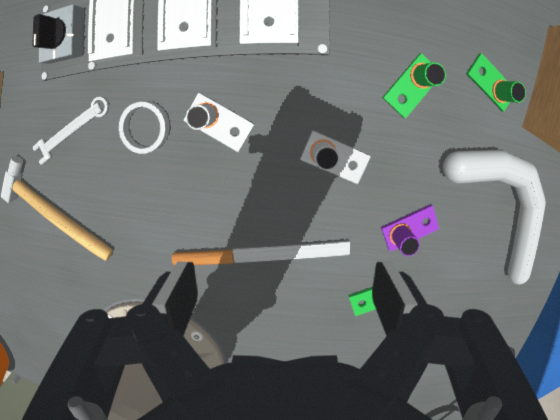

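View pics/side2.png

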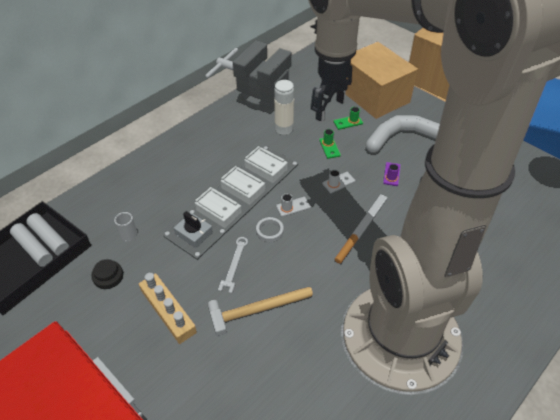

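There are only two grey flanges: one with its hole at (234,132) and stub at (203,115), the other with its hole at (353,166) and stub at (325,155). Nothing is hidden under the arm. Next is the lock.

Call:
{"op": "step_arm", "data": {
  "targets": [
    {"fingers": 85,"dx": 3.4,"dy": -6.9,"dz": 0.8,"rx": 0,"ry": 0,"rz": 0},
    {"fingers": 85,"dx": 3.4,"dy": -6.9,"dz": 0.8,"rx": 0,"ry": 0,"rz": 0},
    {"fingers": 85,"dx": 3.4,"dy": -6.9,"dz": 0.8,"rx": 0,"ry": 0,"rz": 0},
    {"fingers": 60,"dx": 3.4,"dy": -6.9,"dz": 0.8,"rx": 0,"ry": 0,"rz": 0},
    {"fingers": 60,"dx": 3.4,"dy": -6.9,"dz": 1.5,"rx": 0,"ry": 0,"rz": 0},
    {"fingers": 60,"dx": 3.4,"dy": -6.9,"dz": 2,"rx": 0,"ry": 0,"rz": 0},
    {"fingers": 60,"dx": 3.4,"dy": -6.9,"dz": 2,"rx": 0,"ry": 0,"rz": 0},
    {"fingers": 60,"dx": 3.4,"dy": -6.9,"dz": 2,"rx": 0,"ry": 0,"rz": 0}
  ]
}}

```text
t: 2.4
tool_pos: [0.5575, 0.1479, 0.1948]
eef_rot: [-3.141, 0.003, 0.119]
contact_force: [-0.5, -0.4, 0.5]
gripper_width: 0.06
grip_force: 0.0
```

```bash
python3 - <<'E'
from h import *
s=state(); im=snap('wrist','wrist3'); m=camera_model('wrist'); print(s['tool_pos'],s['eef_rot'])
g=proj('wrist',[.598,.151,.086],m); print(g)
V=hsv(im)
# white pads -> jig pose; knob dark
for c,a,r in blobs((V[...,1]<50)&(V[...,2]>190),1500,40000): print('white',c.round(1),a,[np.round(x,1) for x in r],onz('wrist',c,.04,m).round(4))
for c,a,r in blobs((V[...,2]<40),150,6000): print('black',c.round(1),a,[np.round(x,1) for x in r],onz('wrist',c,.086,m).round(4))
E
```

```text
[0.55746917 0.14794184 0.19476153] [-3.14114863e+00  2.97682494e-03  1.18613231e-01]
[284.45574453 145.58441332]
white [396.1 131.6] 4846 [array([388.5, 140.6]), array([ 69., 108.]), np.float64(3.8)] [0.6204 0.0416 0.04  ]
white [479.2 146.7] 4420 [array([479.7, 148. ]), array([ 53.9, 101.2]), np.float64(5.9)] [ 0.6223 -0.0612  0.04  ]
white [543.8 155.8] 2344 [array([540., 153.]), array([88., 38.]), np.float64(90.0)] [ 0.6313 -0.1684  0.04  ]
black [12.3  4.5] 286 [array([18.,  7.]), array([14., 36.]), np.float64(90.0)] [0.7342 0.4563 0.086 ]
black [104.5  73.4] 513 [array([100.7,  74.8]), array([24.6, 63.6]), np.float64(6.3)] [0.6503 0.318  0.086 ]
black [88.9 73. ] 509 [array([86. , 73.8]), array([23. , 52.9]), np.float64(5.6)] [0.6511 0.3357 0.086 ]
black [286.9 141.2] 1908 [array([288.5, 142.7]), array([54.1, 48.4]), np.float64(53.6)] [0.6019 0.1495 0.086 ]
```

View pics/wrist3.png

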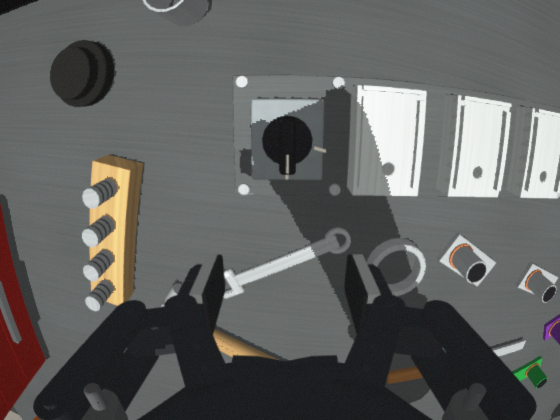

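The view shows the knob bar upright at (287,150), so q is about 0. The jig screws are at (241,82), (339,82), (244,189) and (335,189), and the pad holes at (389,170) and (478,172). The four pins stand at the left.

```bash
python3 - <<'E'
from h import *
m=camera_model('wrist'); im=cv2.imread('pics/wrist3.png')[:,:,::-1].copy()
g=cv2.cvtColor(im,cv2.COLOR_RGB2GRAY).astype(int)
def loc(x,y,w,cond):
    s=g[y-w:y+w+1,x-w:x+w+1]; k=np.argwhere(cond(s)); return np.array([x-w,y-w])+k.mean(0)[::-1],len(k)
H=[]
for p in [(389,170),(478,172),(538,172)]:
    c,n=loc(*p,7,lambda s:s<(s.min()+s.max())/2); P=onz('wrist',c,.04,m); H.append(P); print(p,c.round(1),n,P.round(4))
for q in [(241,82),(339,82),(244,189)]:
    c,n=loc(*q,6,lambda s:s>190); print('screw',c.round(1),n,onz('wrist',c,.008,m).round(4))
d=H[0]-H[1]; psi=np.arctan2(-d[0],d[1]); print(np.linalg.norm(d),psi,np.linalg.norm(H[1]-H[2]))
c,s=np.cos(psi),np.sin(psi); R=np.array([[c,-s],[s,c]])
o=(H[0][:2]-R@[-.027,.07]+H[1][:2]-R@[-.027,-.04])/2; k=o+R@[0,.173]; print('jig',o,'knob',k)
for e in [-.024,0,.024]: print(proj('wrist',[*(k+R@[e,0]),.086],m).round(1))
go(*k,.15,psi)
E
```

```text
(389, 170) [387.  169.2] 139 [0.581 0.044 0.04 ]
(478, 172) [477.1 171.9] 84 [ 0.5942 -0.0659  0.04  ]
(538, 172) [541.4 174.5] 53 [ 0.6077 -0.1722  0.04  ]
screw [241.2  81.2] 100 [0.6499 0.2025 0.008 ]
screw [338.   81.7] 85 [0.6615 0.1021 0.008 ]
screw [243.4 189. ] 77 [0.533  0.1892 0.008 ]
0.1107569297313456 0.11968708123772477 0.10712630952931804
jig [ 0.6161792  -0.02261395] knob [0.59552274 0.14914842]
[286.4 176.8]
[286.3 148.8]
[286.3 119.9]
go d [0.757 0.037 0.915] r [ 0.001  0.02  -0.031]
```

Call:
{"op": "step_arm", "data": {
  "targets": [
    {"fingers": 50,"dx": 0.8,"dy": 0.05,"dz": 0.5,"rx": 0,"ry": 0,"rz": 0},
    {"fingers": 50,"dx": 0.8,"dy": 0.05,"dz": 1.5,"rx": 0,"ry": 0,"rz": 0},
    {"fingers": 50,"dx": 0.8,"dy": 0.05,"dz": 2.2,"rx": 0,"ry": 0,"rz": 0},
    {"fingers": 50,"dx": 0.8,"dy": 0.05,"dz": 2.42,"rx": 0,"ry": 0,"rz": 0},
    {"fingers": 10,"dx": 0.8,"dy": 0.05,"dz": 2.42,"rx": 0,"ry": 0,"rz": 0},
    {"fingers": 10,"dx": 0.8,"dy": 0.05,"dz": 2.42,"rx": 0,"ry": 0,"rz": 0},
    {"fingers": 10,"dx": 0.8,"dy": 0.05,"dz": 2.42,"rx": 0,"ry": 0,"rz": 0},
    {"fingers": 10,"dx": 0.8,"dy": 0.05,"dz": 2.42,"rx": 0,"ry": 0,"rz": 0}
  ]
}}

```text
t: 3.45
tool_pos: [0.5982, 0.1492, 0.0764]
eef_rot: [-3.142, -0.001, 0.117]
contact_force: [0.1, 0.3, 0.2]
gripper_width: 0.0103
grip_force: 0.0
```

```bash
python3 -c "
from h import *
s=state();print(s['tool_pos'],s['gripper_width'],s['grip_force']);im=snap('wrist','wrist4')
cv2.imwrite('pics/w4c.png',cv2.resize(im[100:400,140:440,::-1],(600,600)))"
```

```text
[0.59824674 0.14922551 0.0764108 ] 0.010287065885283306 0.0
```

View pics/w4c.png

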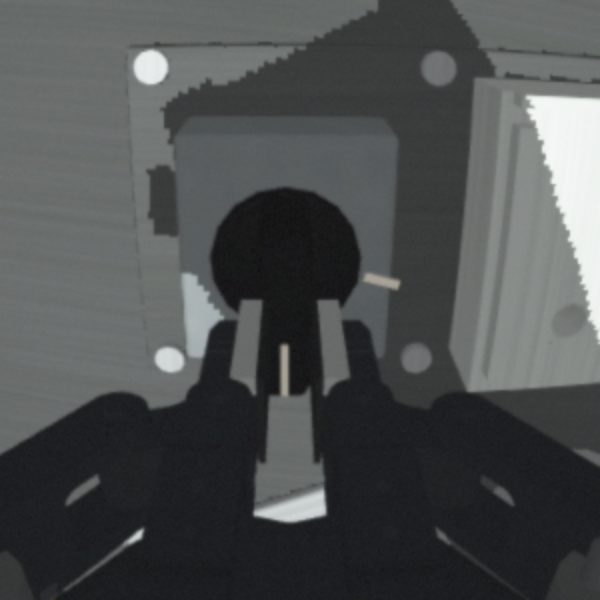

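```bash
python3 - <<'E'
from h import *
m=camera_model('wrist'); f=lambda P:((proj('wrist',P,m)-[140,100])*2).round(0)
R=lambda e,w:(.597+.9935*e-.1138*w,.150+.1138*e+.9935*w)
for z in(.086,.048):
  for e in(-.024,0,.024): print('bar',z,e,f([*R(e,0),z]))
for w in(-.007,.007): print('edge',f([*R(-.024,w),.086]))
p=state()['tool_pos']
for dz in (-.017,0,.002): print('tool centre',dz,f(p+[0,0,dz]))
for w in(-.005,.005): 
  x=p[:2]+np.array([-.1138*w,.9935*w]); print('pad',f([*x,p[2]-.017]))
print(np.round(m['T'],3))
E
```

```text
bar 0.086 -0.024 [284. 400.]
bar 0.086 0 [284. 324.]
bar 0.086 0.024 [284. 237.]
bar 0.048 -0.024 [285. 332.]
bar 0.048 0 [285. 265.]
bar 0.048 0.024 [285. 191.]
edge [310. 400.]
edge [259. 399.]
tool centre -0.017 [288. 277.]
tool centre 0 [288. 303.]
tool centre 0.002 [288. 306.]
pad [305. 277.]
pad [271. 277.]
[[ 0.116 -0.942 -0.314  0.678]
 [-0.993 -0.11  -0.036  0.158]
 [-0.     0.316 -0.949  0.233]
 [ 0.     0.     0.     1.   ]]
```

Call:
{"op": "step_arm", "data": {
  "targets": [
    {"fingers": 0,"dx": 0,"dy": 0,"dz": 0.05,"rx": 0,"ry": 0,"rz": 0},
    {"fingers": 0,"dx": 0,"dy": 0,"dz": 0.05,"rx": 0,"ry": 0,"rz": 0},
    {"fingers": 0,"dx": 0,"dy": 0,"dz": 0.05,"rx": 0,"ry": 0,"rz": 0}
  ]
}}

```text
t: 3.88
tool_pos: [0.5979, 0.1492, 0.0731]
eef_rot: [-3.142, 0.0, 0.117]
contact_force: [-0.7, -0.2, -0.3]
gripper_width: -0.0002
grip_force: 0.0
```

```bash
python3 -c "
from h import *
s=state();im=snap('wrist','wrist5')
im2=np.clip(im.astype(int)*3,0,255).astype(np.uint8)
cv2.imwrite('pics/w5c.png',cv2.resize(im2[180:340,200:370,::-1],None,fx=3.5,fy=3.5))"
```

```text
(no output)
```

View pics/w5c.png

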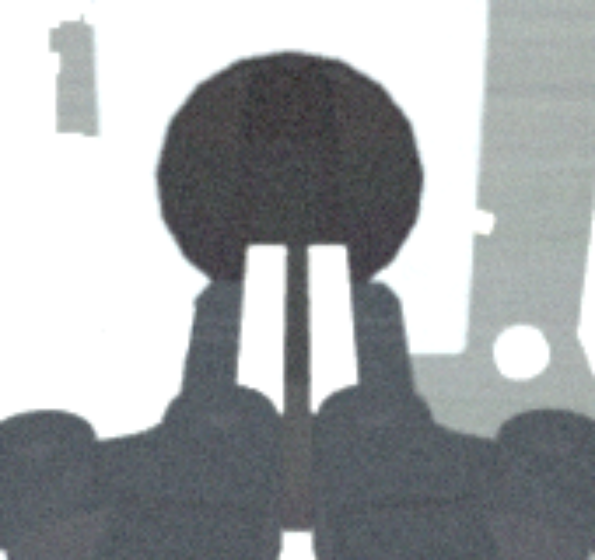

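The fingers closed fully above the bar. From the picture geometry, the tips appear to sit about 20 mm behind the TCP, not 17 mm ahead of it. I'll check this by touching down gently on the bar top at 86 mm.

Call:
{"op": "step_arm", "data": {
  "targets": [
    {"fingers": 0,"dx": 0,"dy": 0,"dz": 0.04,"rx": 0,"ry": 0,"rz": 0},
    {"fingers": 0,"dx": 0,"dy": 0,"dz": 0.08,"rx": 0,"ry": 0,"rz": 0},
    {"fingers": 0,"dx": 0,"dy": 0,"dz": 0.12,"rx": 0,"ry": 0,"rz": 0},
    {"fingers": 0,"dx": 0,"dy": 0,"dz": 0.12,"rx": 0,"ry": 0,"rz": 0}
  ]
}}

```text
t: 4.42
tool_pos: [0.5988, 0.1495, 0.0709]
eef_rot: [3.141, -0.003, 0.116]
contact_force: [-20.2, -6.8, 59.4]
gripper_width: -0.0001
grip_force: 29.3
```

Call:
{"op": "step_arm", "data": {
  "targets": [
    {"fingers": 0,"dx": 0,"dy": 0,"dz": -0.8,"rx": 0,"ry": 0,"rz": 0},
    {"fingers": 50,"dx": 0,"dy": 0,"dz": -0.8,"rx": 0,"ry": 0,"rz": 0},
    {"fingers": 50,"dx": 0,"dy": 0,"dz": -0.8,"rx": 0,"ry": 0,"rz": 0},
    {"fingers": 50,"dx": 0,"dy": 0,"dz": -0.8,"rx": 0,"ry": 0,"rz": 0},
    {"fingers": 50,"dx": 0,"dy": 0,"dz": 0,"rx": 0,"ry": 0,"rz": 0},
    {"fingers": 50,"dx": 0,"dy": 0,"dz": 0.3,"rx": 0,"ry": 0,"rz": 0},
    {"fingers": 50,"dx": 0,"dy": 0,"dz": 0.5,"rx": 0,"ry": 0,"rz": 0},
    {"fingers": 50,"dx": 0,"dy": 0,"dz": 0.5,"rx": 0,"ry": 0,"rz": 0}
  ]
}}

```text
t: 5.42
tool_pos: [0.5978, 0.1492, 0.0419]
eef_rot: [-3.142, 0.001, 0.117]
contact_force: [-0.4, -0.1, 0.3]
gripper_width: 0.05
grip_force: 0.0
```

```bash
python3 -c "
from h import *
import bench; s=state();print(s['tool_pos'],s['contact_force'],s['ft_torque'],s['gripper_width'],bench.tip_reach, [x for x in dir(bench) if x[0]!='_'])"
```

```text
[0.59777564 0.14923182 0.04187244] [-0.43061162 -0.09985456  0.28689523] [ 0.01024896 -0.06283294  0.0091285 ] 0.04999865904094077 0.017 ['IKError', 'camera_model', 'hand_in', 'read_camera', 'state', 'tip_reach']
```

Call:
{"op": "step_arm", "data": {
  "targets": [
    {"fingers": 5,"dx": 0,"dy": 0,"dz": 0,"rx": 0,"ry": 0,"rz": 0},
    {"fingers": 5,"dx": 0,"dy": 0,"dz": 0,"rx": 0,"ry": 0,"rz": 0},
    {"fingers": 5,"dx": 0,"dy": 0,"dz": 0,"rx": 0,"ry": 0,"rz": 0},
    {"fingers": 5,"dx": 0,"dy": 0,"dz": 0,"rx": 0,"ry": 0,"rz": 0}
  ]
}}

```text
t: 5.92
tool_pos: [0.5983, 0.1504, 0.0432]
eef_rot: [-3.14, -0.002, 0.117]
contact_force: [-1.3, 3.7, 5.4]
gripper_width: 0.013
grip_force: 60.5
```

Call:
{"op": "step_arm", "data": {
  "targets": [
    {"fingers": 5,"dx": 0,"dy": 0,"dz": 0,"rx": 0,"ry": 0,"rz": -2},
    {"fingers": 5,"dx": 0,"dy": 0,"dz": 0,"rx": 0,"ry": 0,"rz": -4},
    {"fingers": 5,"dx": 0,"dy": 0,"dz": 0,"rx": 0,"ry": 0,"rz": -6},
    {"fingers": 5,"dx": 0,"dy": 0,"dz": 0,"rx": 0,"ry": 0,"rz": -8},
    {"fingers": 5,"dx": 0,"dy": 0,"dz": 0,"rx": 0,"ry": 0,"rz": -10},
    {"fingers": 5,"dx": 0,"dy": 0,"dz": 0,"rx": 0,"ry": 0,"rz": -12},
    {"fingers": 5,"dx": 0,"dy": 0,"dz": 0,"rx": 0,"ry": 0,"rz": -13.8},
    {"fingers": 5,"dx": 0,"dy": 0,"dz": 0,"rx": 0,"ry": 0,"rz": -14.9}
  ]
}}

```text
t: 6.92
tool_pos: [0.5979, 0.1511, 0.0433]
eef_rot: [3.141, -0.002, 1.422]
contact_force: [-4.4, 6.6, 6.2]
gripper_width: 0.0128
grip_force: 60.9
```

```bash
python3 -c "
from h import *
s=state();print(s['tool_pos'],s['eef_rot'],s['contact_force'],s['ft_torque'],s['joint_pos'])"
```

```text
[0.59790487 0.15106407 0.0432683 ] [ 3.14094000e+00 -2.29932889e-03  1.42211022e+00] [-4.39296035  6.5598861   6.16255172] [ 1.7359554   0.95277719 -0.49189505] [ 0.17878651  0.63408332 -0.70852144  1.83875005  0.52902763  0.86479061
 -0.93592383]
```

Knob turned 1.305 rad. Releasing, lifting, and moving to look at the flanges.

```bash
python3 -c "
from h import *
go(.48,-.08,.22,1.2)"
```

```text
go d [-4.911 -1.645 -3.547] r [ 0.005 -0.027  2.545]
```

Call:
{"op": "step_arm", "data": {
  "targets": [
    {"fingers": 45,"dx": 0,"dy": 0,"dz": 0,"rx": 0,"ry": 0,"rz": 0},
    {"fingers": 45,"dx": 0,"dy": 0,"dz": 0,"rx": 0,"ry": 0,"rz": 0},
    {"fingers": 45,"dx": 0,"dy": 0,"dz": 0,"rx": 0,"ry": 0,"rz": 0},
    {"fingers": 45,"dx": 0,"dy": 0,"dz": -1,"rx": 0,"ry": 0,"rz": 0},
    {"fingers": 45,"dx": 0,"dy": 0,"dz": -2,"rx": 0,"ry": 0,"rz": 0}
  ]
}}

```text
t: 7.55
tool_pos: [0.5976, 0.1491, 0.1431]
eef_rot: [-3.141, 0.0, 1.416]
contact_force: [1.8, -0.7, 0.9]
gripper_width: 0.0448
grip_force: 0.0
```

Call:
{"op": "step_arm", "data": {
  "targets": [
    {"fingers": 60,"dx": -4.9,"dy": -1.6,"dz": -1.5,"rx": 0,"ry": 0,"rz": 2.5},
    {"fingers": 60,"dx": -4.9,"dy": -1.6,"dz": -1.5,"rx": 0,"ry": 0,"rz": 2.5},
    {"fingers": 60,"dx": -4.9,"dy": -1.6,"dz": -1.5,"rx": 0,"ry": 0,"rz": 2.5},
    {"fingers": 60,"dx": -4.9,"dy": -1.6,"dz": -1.5,"rx": 0,"ry": 0,"rz": 2.5},
    {"fingers": 60,"dx": -4.9,"dy": -1.6,"dz": -1.5,"rx": 0,"ry": 0,"rz": 2.5},
    {"fingers": 60,"dx": -4.9,"dy": -1.6,"dz": -1.5,"rx": 0,"ry": 0,"rz": 2.5},
    {"fingers": 60,"dx": -4.9,"dy": -1.6,"dz": -1.5,"rx": 0,"ry": 0,"rz": 2.5},
    {"fingers": 60,"dx": -4.9,"dy": -1.6,"dz": -1.5,"rx": 0,"ry": 0,"rz": 2.5}
  ]
}}

```text
t: 8.55
tool_pos: [0.4816, -0.0795, 0.2168]
eef_rot: [-3.141, -0.001, 1.2]
contact_force: [-0.1, -0.2, -0.7]
gripper_width: 0.06
grip_force: 0.0
```

```bash
cat >> h.py <<'E'
def flanges(cam='wrist',save='w',A=500):
    m=camera_model(cam); im=snap(cam,save); V=hsv(im); o=np.array(m['T'])[:3,3]; out=[]
    lo=(V[...,1]<45)&(V[...,2]>185)
    for c,a,r in blobs(lo,A,20000): print('blob',c.round(),a,onz(cam,c,.008,m).round(3))
    return im,m
E
python3 - <<'E'
from h import *
print(state()['tool_pos'],state()['eef_rot'])
im,m=flanges(save='w6'); np.save('m6.npy',m,allow_pickle=True)
E
```

```text
[ 0.48156806 -0.079474    0.21682392] [-3.14100461e+00 -5.23788501e-04  1.20045135e+00]
blob [207.  25.] 1170 [0.461 0.109 0.008]
blob [351.  28.] 5380 [0.608 0.046 0.008]
blob [399. 114.] 6048 [ 0.628 -0.066  0.008]
blob [238. 118.] 1090 [ 0.453 -0.006  0.008]
blob [432. 201.] 4263 [ 0.642 -0.185  0.008]
blob [307. 314.] 518 [ 0.435 -0.284  0.008]
```

View pics/w6.png

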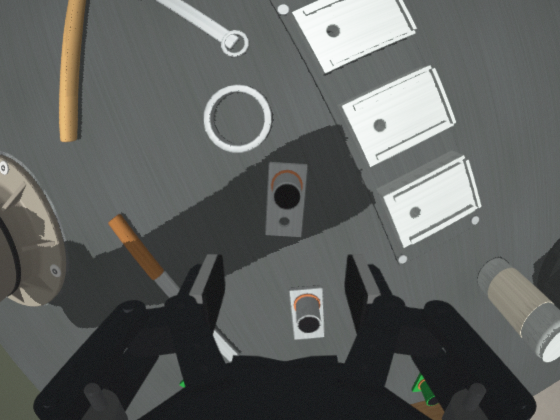

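The view shows flange A (in shadow) with its hole at (284,221) and stub top at (287,196), and flange B with its stub top at (308,324). The jig holes are at (333,31), (380,125) and (416,212).

```bash
python3 - <<'E'
from h import *
m=np.load('m6.npy',allow_pickle=True).item()
im=cv2.imread('pics/w6.png')[:,:,::-1].copy(); g=cv2.cvtColor(im,cv2.COLOR_RGB2GRAY).astype(int)
def dark(x,y,w):
    s=g[y-w:y+w+1,x-w:x+w+1]; k=np.argwhere(s<(s.min()+s.max())/2); return np.array([x-w,y-w])+k.mean(0)[::-1],len(k)
c,n=dark(284,221,9); h=onz('wrist',c,.008,m); print('hole',c,n,h)
s,n=dark(287,197,15); t=onz('wrist',s,.053,m); print('stubtop',s,n,t)
d=(t-h)[:2]; print('dist',np.hypot(*d),'yaw',np.arctan2(d[1],d[0]))
for q in [(269,163),(308,163),(265,236),(303,237)]: print('corner',onz('wrist',q,.008,m).round(4))
s2,n=dark(308,324,13); print('B stub',s2,n,onz('wrist',s2,.053,m))
J=[]
for q in [(333,31),(380,125),(416,212)]:
    c,n=dark(*q,9); J.append(onz('wrist',c,.04,m)); print('seat',c,n,J[-1].round(4))
go(*t[:2],.1,np.arctan2(d[1],d[0]))
E
```

```text
hole [283.89855072 220.8115942 ] 69 [ 0.45668859 -0.13961901  0.008     ]
stubtop [286.57915058 196.14478764] 518 [ 0.47581525 -0.09841086  0.053     ]
dist 0.04543060734994151 yaw 1.1362398040875659
corner [ 0.4665 -0.0672  0.008 ]
corner [ 0.5082 -0.0833  0.008 ]
corner [ 0.4276 -0.15    0.008 ]
corner [ 0.4709 -0.1683  0.008 ]
B stub [308.06297229 321.03526448] 397 [ 0.44220815 -0.26044906  0.053     ]
seat [332.61788618  30.49593496] 123 [0.5811 0.0446 0.04  ]
seat [379.392 124.904] 125 [ 0.5935 -0.0642  0.04  ]
seat [414.64835165 212.04395604] 91 [ 0.6058 -0.1734  0.04  ]
go d [-0.394  0.031  2.336] r [-0.007 -0.005  0.735]
```

Call:
{"op": "step_arm", "data": {
  "targets": [
    {"fingers": 60,"dx": -0.39,"dy": 0.03,"dz": 1,"rx": 0,"ry": 0,"rz": 0.7},
    {"fingers": 60,"dx": -0.39,"dy": 0.03,"dz": 2,"rx": 0,"ry": 0,"rz": 0.7},
    {"fingers": 60,"dx": -0.39,"dy": 0.03,"dz": 3,"rx": 0,"ry": 0,"rz": 0.7},
    {"fingers": 60,"dx": -0.39,"dy": 0.03,"dz": 3.8,"rx": 0,"ry": 0,"rz": 0.7},
    {"fingers": 60,"dx": -0.39,"dy": 0.03,"dz": 4.25,"rx": 0,"ry": 0,"rz": 0.7},
    {"fingers": 60,"dx": -0.39,"dy": 0.03,"dz": 4.25,"rx": 0,"ry": 0,"rz": 0.7},
    {"fingers": 60,"dx": -0.39,"dy": 0.03,"dz": 4.25,"rx": 0,"ry": 0,"rz": 0.7}
  ]
}}

```text
t: 9.48
tool_pos: [0.4762, -0.0989, 0.0053]
eef_rot: [3.141, -0.0, 1.138]
contact_force: [0.5, 0.3, -0.4]
gripper_width: 0.0598
grip_force: 0.0
```

Call:
{"op": "step_arm", "data": {
  "targets": [
    {"fingers": 20,"dx": 0,"dy": 0,"dz": 0,"rx": 0,"ry": 0,"rz": 0},
    {"fingers": 20,"dx": 0,"dy": 0,"dz": 0,"rx": 0,"ry": 0,"rz": 0},
    {"fingers": 20,"dx": 0,"dy": 0,"dz": 0,"rx": 0,"ry": 0,"rz": 0},
    {"fingers": 20,"dx": 0,"dy": 0,"dz": 0,"rx": 0,"ry": 0,"rz": 0}
  ]
}}

```text
t: 9.98
tool_pos: [0.4762, -0.0996, 0.0058]
eef_rot: [3.14, 0.0, 1.137]
contact_force: [-3.1, 0.2, 14.1]
gripper_width: 0.031
grip_force: 58.2
```

Call:
{"op": "step_arm", "data": {
  "targets": [
    {"fingers": 20,"dx": 0,"dy": 0,"dz": -0.5,"rx": 0,"ry": 0,"rz": 0},
    {"fingers": 20,"dx": 0,"dy": 0,"dz": -1.5,"rx": 0,"ry": 0,"rz": 0},
    {"fingers": 20,"dx": 0,"dy": 0,"dz": -2,"rx": 0,"ry": 0,"rz": 0},
    {"fingers": 20,"dx": 0,"dy": 0,"dz": -2,"rx": 0,"ry": 0,"rz": 0}
  ]
}}

```text
t: 10.48
tool_pos: [0.4765, -0.1, 0.1064]
eef_rot: [3.138, 0.0, 1.137]
contact_force: [-0.3, 0.0, -4.0]
gripper_width: 0.0307
grip_force: 60.3
```

```bash
python3 -c "
from h import *
go(.6267,.0496,.1,.1135)"
```

```text
go d [3.977 1.466 0.134] r [ 0.039 -0.021 11.726]
```

Call:
{"op": "step_arm", "data": {
  "targets": [
    {"fingers": 20,"dx": 1,"dy": 0.4,"dz": 0,"rx": 0,"ry": 0,"rz": 2},
    {"fingers": 20,"dx": 2,"dy": 0.8,"dz": 0,"rx": 0,"ry": 0,"rz": 4},
    {"fingers": 20,"dx": 3,"dy": 1.2,"dz": 0,"rx": 0,"ry": 0,"rz": 6},
    {"fingers": 20,"dx": 3.98,"dy": 1.47,"dz": 0,"rx": 0,"ry": 0,"rz": 8},
    {"fingers": 20,"dx": 3.98,"dy": 1.47,"dz": 0,"rx": 0,"ry": 0,"rz": 10},
    {"fingers": 20,"dx": 3.98,"dy": 1.47,"dz": 0,"rx": 0,"ry": 0,"rz": 11.7},
    {"fingers": 20,"dx": 3.98,"dy": 1.47,"dz": 0.3,"rx": 0,"ry": 0,"rz": 11.7},
    {"fingers": 20,"dx": 3.98,"dy": 1.47,"dz": 0.6,"rx": 0,"ry": 0,"rz": 11.7}
  ]
}}

```text
t: 11.48
tool_pos: [0.6251, 0.0501, 0.0726]
eef_rot: [3.141, 0.001, 0.12]
contact_force: [0.3, 0.5, -3.3]
gripper_width: 0.0308
grip_force: 60.5
```

```bash
python3 -c "
from h import *
s=state();print(s['tool_pos'],s['eef_rot'])
im=snap('wrist','w7'); snap('top','t7');go(.6267,.0496,.047,.1135)
im2=np.clip(im.astype(int)*2,0,255).astype(np.uint8)
cv2.imwrite('pics/w7c.png',cv2.resize(im2[120:360,130:430,::-1],None,fx=2.5,fy=2.5))"
```

```text
[0.62513913 0.0501054  0.07259914] [3.14141594e+00 1.32745287e-03 1.20033630e-01]
go d [0.051 0.012 0.494] r [-0.002  0.045  0.06 ]
```

View pics/w7c.png

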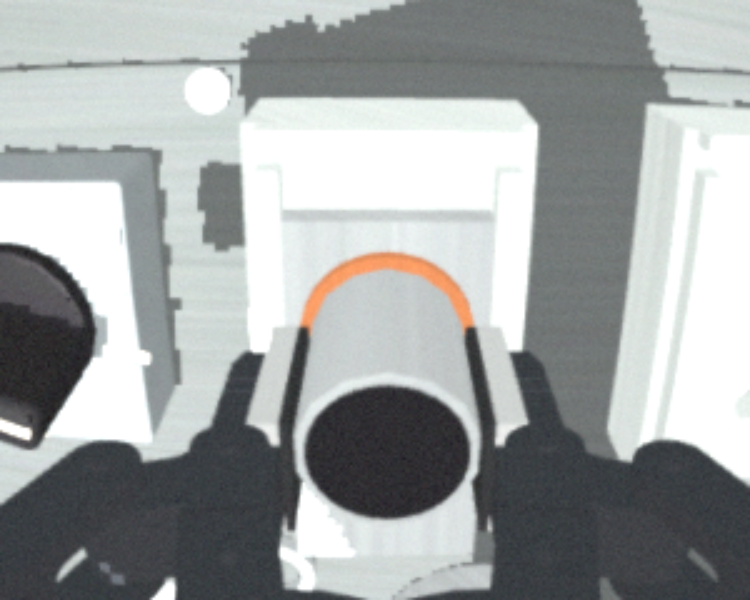

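The flange hangs level over station 3, lined up between the rails, with the stub centred in the jaws. Lowering.

Call:
{"op": "step_arm", "data": {
  "targets": [
    {"fingers": 20,"dx": 0.03,"dy": 0.01,"dz": 0.2,"rx": 0,"ry": 0,"rz": 0},
    {"fingers": 20,"dx": 0.03,"dy": 0.01,"dz": 0.4,"rx": 0,"ry": 0,"rz": 0},
    {"fingers": 20,"dx": 0.03,"dy": 0.01,"dz": 0.52,"rx": 0,"ry": 0,"rz": 0},
    {"fingers": 20,"dx": 0.03,"dy": 0.01,"dz": 0.52,"rx": 0,"ry": 0,"rz": 0}
  ]
}}

```text
t: 12.08
tool_pos: [0.6271, 0.05, 0.0482]
eef_rot: [-3.141, 0.001, 0.117]
contact_force: [0.3, 0.4, -2.8]
gripper_width: 0.0304
grip_force: 60.4
```

Call:
{"op": "step_arm", "data": {
  "targets": [
    {"fingers": 20,"dx": 0,"dy": 0,"dz": 0.05,"rx": 0,"ry": 0,"rz": 0},
    {"fingers": 20,"dx": 0,"dy": 0,"dz": 0.07,"rx": 0,"ry": 0,"rz": 0},
    {"fingers": 20,"dx": 0,"dy": 0,"dz": 0.07,"rx": 0,"ry": 0,"rz": 0}
  ]
}}

```text
t: 12.45
tool_pos: [0.6277, 0.0501, 0.0458]
eef_rot: [3.141, -0.001, 0.117]
contact_force: [-3.4, -1.6, 4.8]
gripper_width: 0.0307
grip_force: 61.6
```

Contact made. Release, lift, and back off to see the hole and flange B.

Call:
{"op": "step_arm", "data": {
  "targets": [
    {"fingers": 55,"dx": 0,"dy": 0,"dz": 0,"rx": 0,"ry": 0,"rz": 0},
    {"fingers": 55,"dx": 0,"dy": 0,"dz": 0,"rx": 0,"ry": 0,"rz": 0},
    {"fingers": 55,"dx": 0,"dy": 0,"dz": 0,"rx": 0,"ry": 0,"rz": 0},
    {"fingers": 55,"dx": 0,"dy": 0,"dz": -1,"rx": 0,"ry": 0,"rz": 0},
    {"fingers": 55,"dx": 0,"dy": 0,"dz": -2,"rx": 0,"ry": 0,"rz": 0},
    {"fingers": 55,"dx": -1,"dy": 1,"dz": -3,"rx": 0,"ry": 0,"rz": 0},
    {"fingers": 55,"dx": -2,"dy": 2,"dz": -3,"rx": 0,"ry": 0,"rz": 0},
    {"fingers": 55,"dx": -3,"dy": 2.5,"dz": -3,"rx": 0,"ry": 0,"rz": 0}
  ]
}}

```text
t: 13.45
tool_pos: [0.5086, -0.0798, 0.1948]
eef_rot: [3.141, -0.002, 0.116]
contact_force: [1.6, -1.3, 0.3]
gripper_width: 0.055
grip_force: 0.0
```

```bash
python3 - <<'E'
from h import *
s=state(); print(s['tool_pos'],s['eef_rot'])
m=camera_model('wrist'); im=snap('wrist','w8'); np.save('m8.npy',m,allow_pickle=True)
print('exp hole A',proj('wrist',[.581,.0444,.048],m),'stubB top',proj('wrist',[.4422,-.2604,.053],m))
c=np.round(proj('wrist',[.581,.0444,.048],m)).astype(int)
g=cv2.cvtColor(im,cv2.COLOR_RGB2GRAY).astype(int)
print(g[c[1]-10:c[1]+11,c[0]-12:c[0]+13])
E
```

```text
[ 0.5086131  -0.07982615  0.19475505] [ 3.1410765e+00 -1.5946920e-03  1.1580495e-01]
exp hole A [164.17864371  96.3694854 ] stubB top [436.17353259 259.06242764]
[[199 201 200 197 200 207 209 210 209 205 203 206 208 209 209 207 210 211
  209 211 210 205 204 206 207]
 [200 201 200 197 202 204 207 209 208 203 203 203 204 207 208 207 211 209
  212 211 209 207 205 204 207]
 [201 202 196 195 198 206 209 209 208 202 195 187 174 183 195 202 207 210
  208 211 209 207 204 204 208]
 [200 201 198 198 200 204 207 207 199 179 166 150 133 138 150 166 187 200
  209 210 208 206 206 207 208]
 [200 202 198 199 201 207 207 194 162 147 124 103 100 101 108 123 149 172
  200 209 209 206 205 204 207]
 [199 201 200 196 199 204 198 172 130 105  90  93  98  99 102 103 112 130
  177 205 211 206 205 204 207]
 [197 201 201 198 198 201 181 152 108  88  95  98 100 101  97 101 100 110
  153 193 208 208 206 205 207]
 [200 203 202 198 198 196 137 126  90  90 107 100 100 101 101 100 100 100
  123 175 205 206 207 205 208]
 [197 200 199 198 197 186 116 100  86  92  97  99 100  99  99 100  99 100
  115 160 199 206 205 20
[... 567 characters left out ...]
01  93  97 102 105 104 105 105 107 117
  168 208 210 208 205 205 207]
 [200 201 202 200 197 201 186 143 128 105  94 101 105 108 109 111 121 156
  195 209 210 209 207 205 207]
 [198 200 203 199 198 203 205 188 169 138 108  99 107 121 123 140 166 190
  207 210 212 207 206 205 206]
 [200 200 200 200 197 203 206 205 196 174 132 120 143 143 155 181 193 208
  208 210 212 208 206 204 206]
 [199 202 202 201 198 201 206 209 207 199 191 186 187 190 196 202 205 211
  210 210 212 208 207 206 208]
 [198 200 203 201 197 194 196 203 208 206 203 203 205 208 209 207 208 209
  210 209 211 209 205 206 207]
 [198 201 202 201 197 197 204 208 210 206 204 204 206 209 211 207 208 208
  209 211 211 210 205 205 208]]
```

View pics/w8.png

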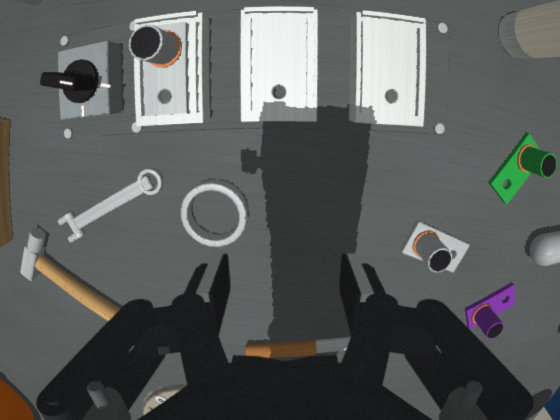

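Flange A's hole is at (164,96), within 1 mm of the seat. The knob is open. Flange B's plate corners are (417,222), (468,244), (455,272) and (405,250), and its stub top is at (438,260).

```bash
python3 - <<'E'
from h import *
m=np.load('m8.npy',allow_pickle=True).item()
im=cv2.imread('pics/w8.png')[:,:,::-1].copy(); g=cv2.cvtColor(im,cv2.COLOR_RGB2GRAY).astype(int)
s=g[246:275,424:455]; k=np.argwhere(s<60); c=np.array([424,246])+k.mean(0)[::-1]; t=onz('wrist',c,.053,m); print('stub',c,len(k),t)
roi=(g>130).astype(np.uint8); roi[:215]=0; roi[280:]=0; roi[:,:398]=0; roi[:,475:]=0
pts=np.argwhere(roi)[:,::-1]; hull=cv2.convexHull(pts.astype(np.float32))[:,0]
W=np.array([onz('wrist',p,.008,m)[:2]*1000 for p in hull],np.float32); r=cv2.minAreaRect(W); b=cv2.boxPoints(r); print(r, b.round(1).tolist())
T=camera_model('top'); print('open knob ok')
E
```

```text
stub [439.88356164 260.11986301] 292 [ 0.44113789 -0.26581989  0.053     ]
((431.2719421386719, -284.12371826171875), (90.76825714111328, 53.54753112792969), 74.30467224121094) [[393.20001220703125, -320.6000061035156], [444.79998779296875, -335.1000061035156], [469.29998779296875, -247.6999969482422], [417.79998779296875, -233.1999969482422]]
open knob ok
```

```bash
python3 -c "
from h import *
go(.441,-.266,.006,1.295)"
```

```text
go d [-1.611  3.45   3.778] r [ 8.0000e-03  4.9000e-02 -1.3568e+01]
```

Call:
{"op": "step_arm", "data": {
  "targets": [
    {"fingers": 60,"dx": -1.6,"dy": 3.45,"dz": 0,"rx": 0,"ry": 0,"rz": -2},
    {"fingers": 60,"dx": -1.6,"dy": 3.45,"dz": 0,"rx": 0,"ry": 0,"rz": -4},
    {"fingers": 60,"dx": -1.6,"dy": 3.45,"dz": 0,"rx": 0,"ry": 0,"rz": -6},
    {"fingers": 60,"dx": -1.6,"dy": 3.45,"dz": 0,"rx": 0,"ry": 0,"rz": -8},
    {"fingers": 60,"dx": -1.6,"dy": 3.45,"dz": 0,"rx": 0,"ry": 0,"rz": -10},
    {"fingers": 60,"dx": -1.6,"dy": 3.45,"dz": 0,"rx": 0,"ry": 0,"rz": -12},
    {"fingers": 60,"dx": -1.6,"dy": 3.45,"dz": 1,"rx": 0,"ry": 0,"rz": -13.5},
    {"fingers": 60,"dx": -1.6,"dy": 3.45,"dz": 1.5,"rx": 0,"ry": 0,"rz": -13.5}
  ]
}}

```text
t: 14.5
tool_pos: [0.4491, -0.2584, 0.1172]
eef_rot: [-3.14, -0.001, 1.297]
contact_force: [0.2, -0.1, -0.3]
gripper_width: 0.0599
grip_force: 0.0
```

```bash
python3 - <<'E'
from h import *
s=state(); print(s['tool_pos'],s['eef_rot'])
m=camera_model('wrist'); im=snap('wrist','w9'); g=cv2.cvtColor(im,cv2.COLOR_RGB2GRAY).astype(int)
c=np.round(proj('wrist',[.441,-.266,.053],m)).astype(int); print('exp',c)
w=26; q=g[c[1]-w:c[1]+w,c[0]-w:c[0]+w]; n,l,st,ce=cv2.connectedComponentsWithStats((q<60).astype(np.uint8)); i=l[w,w]; cc=c-w+ce[i]; print(i,st[i],cc,onz('wrist',cc,.053,m))
go(.441,-.266,.006,1.295)
E
```

```text
[ 0.44907852 -0.25843892  0.11722558] [-3.14023040e+00 -5.87714392e-04  1.29700607e+00]
exp [278 223]
0 [   0    0   52   52 2408] [276.00083056 225.04692691] [ 0.43949206 -0.26697522  0.053     ]
go d [-0.196 -0.082  2.178] r [-0.048 -0.016  0.002]
```

View pics/w9.png

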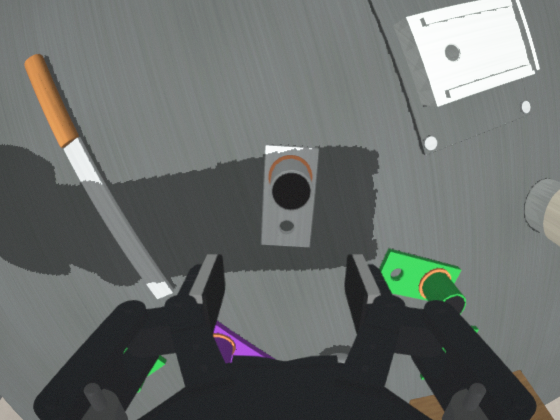

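Flange B has been knocked aside: its stub is now at (291,191) and its hole at (287,226). I'll re-measure it.

```bash
python3 - <<'E'
from h import *
m=camera_model('wrist'); im=snap('wrist','w10'); g=cv2.cvtColor(im,cv2.COLOR_RGB2GRAY).astype(int)
def dark(x,y,w):
    s=g[y-w:y+w+1,x-w:x+w+1]; k=np.argwhere(s<(s.min()+s.max())/2); return np.array([x-w,y-w])+k.mean(0)[::-1],len(k)
c,n=dark(287,226,10); h=onz('wrist',c,.008,m); print('hole',c,n,h)
c,n=dark(291,191,18); t=onz('wrist',c,.053,m); print('stub',c,n,t)
d=(t-h)[:2]; y=np.arctan2(d[1],d[0]); print(np.hypot(*d),y)
for a,b in [((263,148),(262,244)),((319,149),(310,247))]:
    e=(onz('wrist',a,.008,m)-onz('wrist',b,.008,m))[:2]; print(np.hypot(*e),np.arctan2(e[1],e[0]))
t2=h[:2]+.047*d/np.hypot(*d); print(t2); go(*((t[:2]+t2)/2),.006,y)
E
```

```text
hole [288.05737705 226.86885246] 122 [ 0.44181992 -0.287382    0.008     ]
stub [292.24264706 191.97794118] 1088 [ 0.45658642 -0.24441111  0.053     ]
0.0454372879656199 1.2397989831813803
0.08646769671838724 1.2644916364441512
0.08882779061132773 1.235841830370399
[ 0.45709428 -0.24293322]
go d [0.318 0.092 2.215] r [-0.045 -0.015  0.63 ]
```

Call:
{"op": "step_arm", "data": {
  "targets": [
    {"fingers": 60,"dx": 0.31,"dy": 0.09,"dz": 0,"rx": 0,"ry": 0,"rz": 0.6},
    {"fingers": 60,"dx": 0.31,"dy": 0.09,"dz": 0.8,"rx": 0,"ry": 0,"rz": 0.6},
    {"fingers": 60,"dx": 0.31,"dy": 0.09,"dz": 1.6,"rx": 0,"ry": 0,"rz": 0.6},
    {"fingers": 60,"dx": 0.31,"dy": 0.09,"dz": 2.2,"rx": 0,"ry": 0,"rz": 0.6},
    {"fingers": 60,"dx": 0.31,"dy": 0.09,"dz": 2.2,"rx": 0,"ry": 0,"rz": 0.6},
    {"fingers": 60,"dx": 0.31,"dy": 0.09,"dz": 2.2,"rx": 0,"ry": 0,"rz": 0.6}
  ]
}}

```text
t: 15.35
tool_pos: [0.4595, -0.2454, 0.0106]
eef_rot: [3.14, 0.0, 1.242]
contact_force: [0.6, -0.4, -0.5]
gripper_width: 0.06
grip_force: 0.0
```

Call:
{"op": "step_arm", "data": {
  "targets": [
    {"fingers": 20,"dx": 0,"dy": 0,"dz": 0,"rx": 0,"ry": 0,"rz": 0},
    {"fingers": 20,"dx": 0,"dy": 0,"dz": 0,"rx": 0,"ry": 0,"rz": 0},
    {"fingers": 20,"dx": 0,"dy": 0,"dz": 0,"rx": 0,"ry": 0,"rz": 0},
    {"fingers": 20,"dx": 0,"dy": 0,"dz": 0,"rx": 0,"ry": 0,"rz": 0}
  ]
}}

```text
t: 15.85
tool_pos: [0.459, -0.2455, 0.0105]
eef_rot: [3.14, 0.001, 1.242]
contact_force: [-4.7, 1.6, 17.1]
gripper_width: 0.0306
grip_force: 58.0
```

Call:
{"op": "step_arm", "data": {
  "targets": [
    {"fingers": 20,"dx": 0,"dy": 0,"dz": -0.5,"rx": 0,"ry": 0,"rz": 0},
    {"fingers": 20,"dx": 0,"dy": 0,"dz": -1.5,"rx": 0,"ry": 0,"rz": 0},
    {"fingers": 20,"dx": 0,"dy": 0,"dz": -2,"rx": 0,"ry": 0,"rz": 0},
    {"fingers": 20,"dx": 0,"dy": 0,"dz": -2,"rx": 0,"ry": 0,"rz": 0}
  ]
}}

```text
t: 16.35
tool_pos: [0.4593, -0.2457, 0.111]
eef_rot: [3.138, 0.001, 1.242]
contact_force: [-0.5, 0.0, -3.7]
gripper_width: 0.0301
grip_force: 60.5
```

```bash
python3 -c "
from h import *
print(state()['tool_pos']); go(.6063+.0462,-.1735+.0053,.1,.1135)"
```

```text
[ 0.45929135 -0.24574215  0.11102459]
go d [2.716 3.155 0.229] r [ 4.300e-02 -1.200e-02  1.293e+01]
```

Call:
{"op": "step_arm", "data": {
  "targets": [
    {"fingers": 20,"dx": 0.8,"dy": 0.8,"dz": 0,"rx": 0,"ry": 0,"rz": 2},
    {"fingers": 20,"dx": 1.5,"dy": 1.7,"dz": 0,"rx": 0,"ry": 0,"rz": 4},
    {"fingers": 20,"dx": 2.2,"dy": 2.5,"dz": 0,"rx": 0,"ry": 0,"rz": 6},
    {"fingers": 20,"dx": 2.72,"dy": 3.15,"dz": 0,"rx": 0,"ry": 0,"rz": 8},
    {"fingers": 20,"dx": 2.72,"dy": 3.15,"dz": 0,"rx": 0,"ry": 0,"rz": 10},
    {"fingers": 20,"dx": 2.72,"dy": 3.15,"dz": 0,"rx": 0,"ry": 0,"rz": 12},
    {"fingers": 20,"dx": 2.72,"dy": 3.15,"dz": 0.3,"rx": 0,"ry": 0,"rz": 12.9},
    {"fingers": 20,"dx": 2.72,"dy": 3.15,"dz": 0.6,"rx": 0,"ry": 0,"rz": 12.9}
  ]
}}

```text
t: 17.35
tool_pos: [0.6507, -0.1669, 0.0771]
eef_rot: [-3.142, 0.002, 0.117]
contact_force: [0.9, -0.3, -3.6]
gripper_width: 0.0301
grip_force: 60.8
```

Call:
{"op": "step_arm", "data": {
  "targets": [
    {"fingers": 20,"dx": 0,"dy": 0,"dz": 0,"rx": 0,"ry": 0,"rz": 0},
    {"fingers": 20,"dx": 0,"dy": 0,"dz": 0,"rx": 0,"ry": 0,"rz": 0}
  ]
}}

```text
t: 17.6
tool_pos: [0.6514, -0.1672, 0.0789]
eef_rot: [-3.141, 0.0, 0.118]
contact_force: [0.6, -0.1, -4.1]
gripper_width: 0.0301
grip_force: 60.8
```

```bash
python3 -c "
from h import *
print(state()['tool_pos']); go(.6063+.0462,-.1735+.0053,.0505,.1135)"
```

```text
[ 0.6513635  -0.16720655  0.07890338]
go d [0.02  0.023 0.568] r [-0.003  0.003  0.047]
```

Call:
{"op": "step_arm", "data": {
  "targets": [
    {"fingers": 20,"dx": 0.02,"dy": 0.02,"dz": 0.3,"rx": 0,"ry": 0,"rz": 0},
    {"fingers": 20,"dx": 0.02,"dy": 0.02,"dz": 0.5,"rx": 0,"ry": 0,"rz": 0},
    {"fingers": 20,"dx": 0.02,"dy": 0.02,"dz": 0.57,"rx": 0,"ry": 0,"rz": 0},
    {"fingers": 20,"dx": 0.02,"dy": 0.02,"dz": 0.59,"rx": 0,"ry": 0,"rz": 0},
    {"fingers": 20,"dx": 0.02,"dy": 0.02,"dz": 0.59,"rx": 0,"ry": 0,"rz": 0}
  ]
}}

```text
t: 18.23
tool_pos: [0.6519, -0.168, 0.0506]
eef_rot: [3.142, 0.001, 0.117]
contact_force: [-12.3, 2.4, 19.8]
gripper_width: 0.0301
grip_force: 63.4
```

Call:
{"op": "step_arm", "data": {
  "targets": [
    {"fingers": 55,"dx": 0,"dy": 0,"dz": 0,"rx": 0,"ry": 0,"rz": 0},
    {"fingers": 55,"dx": 0,"dy": 0,"dz": 0,"rx": 0,"ry": 0,"rz": 0},
    {"fingers": 55,"dx": 0,"dy": 0,"dz": 0,"rx": 0,"ry": 0,"rz": 0},
    {"fingers": 55,"dx": 0,"dy": 0,"dz": -1,"rx": 0,"ry": 0,"rz": 0},
    {"fingers": 55,"dx": 0,"dy": 0,"dz": -2,"rx": 0,"ry": 0,"rz": 0},
    {"fingers": 55,"dx": -1,"dy": -1,"dz": -3,"rx": 0,"ry": 0,"rz": 0},
    {"fingers": 55,"dx": -2,"dy": -2,"dz": -3,"rx": 0,"ry": 0,"rz": 0},
    {"fingers": 55,"dx": -2.5,"dy": -3,"dz": -3,"rx": 0,"ry": 0,"rz": 0}
  ]
}}

```text
t: 19.23
tool_pos: [0.523, -0.0494, 0.1992]
eef_rot: [3.141, -0.001, 0.115]
contact_force: [0.4, 0.2, -0.2]
gripper_width: 0.0546
grip_force: 0.0
```

```bash
cat >> h.py <<'E'
def hole(im,m,P,w=10,cam='wrist'):
    g=cv2.cvtColor(im,cv2.COLOR_RGB2GRAY).astype(int); c=np.round(proj(cam,P,m)).astype(int)
    s=g[c[1]-w:c[1]+w+1,c[0]-w:c[0]+w+1]; t=(s.min()+s.max())/2
    n,l,st,ce=cv2.connectedComponentsWithStats((s<t).astype(np.uint8))
    if n<2: return None
    i=1+np.argmin(np.hypot(*(ce[1:]-w).T)); return onz(cam,c-w+ce[i],P[2],m).round(4),st[i][4],s.min(),s.max()
E
python3 - <<'E'
from h import *
s=state(); print(s['tool_pos'],s['eef_rot']); m=camera_model('wrist'); im=snap('wrist','w11')
print('A',hole(im,m,[.581,.0444,.048]),'B',hole(im,m,[.606,-.1735,.048]),'empty2',hole(im,m,[.5935,-.0645,.04]))
V=hsv(im)
t=cv2.imread('pics/t7.png')[:,:,::-1].copy(); H=hsv(t)
# pin heads: grey blobs within block area of top view, head top z=.036+.040
reg=np.zeros(H.shape[:2],bool); reg[165:240,138:175]=1
for c,a,r in blobs((H[...,1]<60)&(H[...,2]>120)&reg,15): print('pin',c.round(1),a,onz('top',c,.07).round(4))
E
```

```text
[ 0.52303961 -0.04942766  0.19920902] [ 3.14092207e+00 -1.41714714e-03  1.15259003e-01]
A (array([0.5814, 0.0445, 0.048 ]), np.int32(148), np.int64(61), np.int64(230)) B (array([ 0.6049, -0.1724,  0.048 ]), np.int32(134), np.int64(91), np.int64(215)) empty2 (array([ 0.5909, -0.0646,  0.04  ]), np.int32(313), np.int64(53), np.int64(252))
pin [155.7 177.4] 48 [0.5282 0.3437 0.07  ]
pin [152.8 192.2] 57 [0.4839 0.351  0.07  ]
pin [150.6 207.9] 49 [0.4372 0.3562 0.07  ]
pin [148.  223.3] 53 [0.3917 0.3625 0.07  ]
```

Both flange holes are within 2 mm of their seats. Next, the pins: I'll move near the block for a close measurement.

```bash
python3 -c "
from h import *
go(.48,.352,.19,-.137)"
```

```text
go d [ 0.184 -7.933  0.192] r [-0.01   0.009  2.958]
```

Call:
{"op": "step_arm", "data": {
  "targets": [
    {"fingers": 50,"dx": 0.2,"dy": -7.9,"dz": 0.2,"rx": 0,"ry": 0,"rz": 2.9},
    {"fingers": 50,"dx": 0.2,"dy": -7.9,"dz": 0.2,"rx": 0,"ry": 0,"rz": 2.9},
    {"fingers": 50,"dx": 0.2,"dy": -7.9,"dz": 0.2,"rx": 0,"ry": 0,"rz": 2.9},
    {"fingers": 50,"dx": 0.2,"dy": -7.9,"dz": 0.2,"rx": 0,"ry": 0,"rz": 2.9},
    {"fingers": 50,"dx": 0.2,"dy": -7.9,"dz": 0.2,"rx": 0,"ry": 0,"rz": 2.9},
    {"fingers": 50,"dx": 0.2,"dy": -7.9,"dz": 0.2,"rx": 0,"ry": 0,"rz": 2.9},
    {"fingers": 50,"dx": 0.2,"dy": -7.9,"dz": 0.2,"rx": 0,"ry": 0,"rz": 2.9},
    {"fingers": 50,"dx": 0.2,"dy": -7.9,"dz": 0.2,"rx": 0,"ry": 0,"rz": 2.9}
  ]
}}

```text
t: 20.27
tool_pos: [0.4872, 0.3463, 0.1881]
eef_rot: [-3.141, 0.001, -0.133]
contact_force: [-0.2, -0.6, 0.6]
gripper_width: 0.0499
grip_force: 0.0
```

```bash
python3 - <<'E'
from h import *
s=state(); print(s['tool_pos'],s['eef_rot']); m=camera_model('wrist'); im=snap('wrist','w12'); V=hsv(im)
for P in [[.528,.344,.076],[.484,.351,.076],[.437,.356,.076]]: print('exp',proj('wrist',P,m).round())
for c,a,r in blobs((V[...,1]<60)&(V[...,2]>110),150,3000): print(c.round(),a,[np.round(x,1) for x in r])
E
```

```text
[0.48720755 0.34631691 0.18807281] [-3.14065887e+00  9.64125318e-04 -1.32623995e-01]
exp [280. 145.]
exp [279. 196.]
exp [281. 245.]
[282. 145.] 577 [array([282.5, 145. ]), array([28., 25.]), np.float64(90.0)]
[264. 221.] 274 [array([264. , 224.5]), array([61.,  6.]), np.float64(90.0)]
[472. 330.] 312 [array([472.4, 327.4]), array([43.9, 12.8]), np.float64(43.3)]
[180. 367.] 410 [array([179.1, 369.7]), array([35.4, 15.2]), np.float64(81.0)]
[405. 385.] 1640 [array([404.7, 389.7]), array([84.2, 30.5]), np.float64(54.2)]
```

View pics/w12.png

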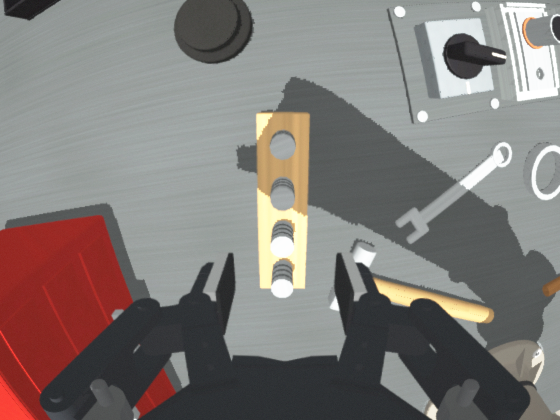

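The four pins stand in the block. The first pin's head top is at (282,145) and the second's at (282,195).

```bash
python3 - <<'E'
from h import *
m=camera_model('wrist')
for c in [(282,146),(282,196)]: print(onz('wrist',c,.076,m).round(4))
p=onz('wrist',(282,146),.076,m); go(p[0],p[1],.031,-.135)
E
```

```text
[0.5277 0.3405 0.076 ]
[0.4844 0.3465 0.076 ]
go d [ 0.801 -0.031  3.141] r [0.001 0.007 0.003]
```

Call:
{"op": "step_arm", "data": {
  "targets": [
    {"fingers": 44,"dx": 0.8,"dy": -0.04,"dz": 0.8,"rx": 0,"ry": 0,"rz": 0},
    {"fingers": 44,"dx": 0.8,"dy": -0.04,"dz": 1.6,"rx": 0,"ry": 0,"rz": 0},
    {"fingers": 44,"dx": 0.8,"dy": -0.04,"dz": 2.4,"rx": 0,"ry": 0,"rz": 0},
    {"fingers": 44,"dx": 0.8,"dy": -0.04,"dz": 3.1,"rx": 0,"ry": 0,"rz": 0},
    {"fingers": 44,"dx": 0.8,"dy": -0.04,"dz": 3.1,"rx": 0,"ry": 0,"rz": 0},
    {"fingers": 44,"dx": 0.8,"dy": -0.04,"dz": 3.1,"rx": 0,"ry": 0,"rz": 0}
  ]
}}

```text
t: 21.08
tool_pos: [0.5291, 0.3399, 0.0349]
eef_rot: [-3.141, -0.001, -0.137]
contact_force: [-0.0, -0.1, 0.5]
gripper_width: 0.0437
grip_force: 0.0
```

Call:
{"op": "step_arm", "data": {
  "targets": [
    {"fingers": 12,"dx": 0,"dy": 0,"dz": 0,"rx": 0,"ry": 0,"rz": 0},
    {"fingers": 12,"dx": 0,"dy": 0,"dz": 0,"rx": 0,"ry": 0,"rz": 0},
    {"fingers": 12,"dx": 0,"dy": 0,"dz": 0,"rx": 0,"ry": 0,"rz": 0},
    {"fingers": 12,"dx": 0,"dy": 0,"dz": 0,"rx": 0,"ry": 0,"rz": 0}
  ]
}}

```text
t: 21.58
tool_pos: [0.5293, 0.3411, 0.0353]
eef_rot: [-3.139, -0.002, -0.136]
contact_force: [0.2, 1.2, 9.2]
gripper_width: 0.0202
grip_force: 58.3
```

Call:
{"op": "step_arm", "data": {
  "targets": [
    {"fingers": 12,"dx": 0,"dy": 0,"dz": -0.3,"rx": 0,"ry": 0,"rz": 0},
    {"fingers": 12,"dx": 0,"dy": 0,"dz": -1.2,"rx": 0,"ry": 0,"rz": 0},
    {"fingers": 12,"dx": 0,"dy": 0,"dz": -2.2,"rx": 0,"ry": 0,"rz": 0},
    {"fingers": 12,"dx": 0,"dy": 0,"dz": -2.6,"rx": 0,"ry": 0,"rz": 0},
    {"fingers": 12,"dx": 0,"dy": 0,"dz": -2.6,"rx": 0,"ry": 0,"rz": 0}
  ]
}}

```text
t: 22.2
tool_pos: [0.5288, 0.3403, 0.165]
eef_rot: [-3.14, -0.002, -0.137]
contact_force: [0.1, 0.3, -1.7]
gripper_width: 0.02
grip_force: 59.8
```

```bash
python3 -c "
from h import *
print(state()['tool_pos']); go(.5812,.0445,.17,.1135)"
```

```text
[0.52877959 0.34032801 0.16497557]
go d [ 1.845  5.718 -0.105] r [-0.013 -0.027 -2.867]
```

Call:
{"op": "step_arm", "data": {
  "targets": [
    {"fingers": 12,"dx": 1.86,"dy": 5.72,"dz": 0,"rx": 0,"ry": 0,"rz": -2.8},
    {"fingers": 12,"dx": 1.86,"dy": 5.72,"dz": 0,"rx": 0,"ry": 0,"rz": -2.8},
    {"fingers": 12,"dx": 1.86,"dy": 5.72,"dz": 0,"rx": 0,"ry": 0,"rz": -2.8},
    {"fingers": 12,"dx": 1.86,"dy": 5.72,"dz": 0,"rx": 0,"ry": 0,"rz": -2.8},
    {"fingers": 12,"dx": 1.86,"dy": 5.72,"dz": 0,"rx": 0,"ry": 0,"rz": -2.8},
    {"fingers": 12,"dx": 1.86,"dy": 5.72,"dz": 0,"rx": 0,"ry": 0,"rz": -2.8},
    {"fingers": 12,"dx": 1.86,"dy": 5.72,"dz": 0,"rx": 0,"ry": 0,"rz": -2.8},
    {"fingers": 12,"dx": 1.86,"dy": 5.72,"dz": 0.6,"rx": 0,"ry": 0,"rz": -2.8}
  ]
}}

```text
t: 23.2
tool_pos: [0.5822, 0.0459, 0.1341]
eef_rot: [-3.141, -0.003, 0.11]
contact_force: [1.0, -0.4, -0.9]
gripper_width: 0.0202
grip_force: 59.8
```

Call:
{"op": "step_arm", "data": {
  "targets": [
    {"fingers": 12,"dx": 0,"dy": 0,"dz": 0,"rx": 0,"ry": 0,"rz": 0},
    {"fingers": 12,"dx": 0,"dy": 0,"dz": 0,"rx": 0,"ry": 0,"rz": 0}
  ]
}}

```text
t: 23.45
tool_pos: [0.5814, 0.0452, 0.1338]
eef_rot: [-3.141, 0.0, 0.109]
contact_force: [-0.1, -0.5, -1.3]
gripper_width: 0.0201
grip_force: 59.8
```

```bash
python3 -c "
from h import *
print(state()['tool_pos']); go(.582,.0446,.047,.1135)"
```

```text
[0.58140459 0.04521452 0.13381302]
go d [0.011 0.014 1.736] r [-0.005  0.002 -0.048]
```

Call:
{"op": "step_arm", "data": {
  "targets": [
    {"fingers": 12,"dx": 0.01,"dy": 0.01,"dz": 0.6,"rx": 0,"ry": 0,"rz": 0},
    {"fingers": 12,"dx": 0.01,"dy": 0.01,"dz": 1.0,"rx": 0,"ry": 0,"rz": 0},
    {"fingers": 12,"dx": 0.01,"dy": 0.01,"dz": 1.15,"rx": 0,"ry": 0,"rz": 0},
    {"fingers": 12,"dx": 0.01,"dy": 0.01,"dz": 1.25,"rx": 0,"ry": 0,"rz": 0},
    {"fingers": 12,"dx": 0.01,"dy": 0.01,"dz": 1.35,"rx": 0,"ry": 0,"rz": 0},
    {"fingers": 12,"dx": 0.01,"dy": 0.01,"dz": 1.4,"rx": 0,"ry": 0,"rz": 0}
  ]
}}

```text
t: 24.2
tool_pos: [0.5828, 0.0439, 0.0639]
eef_rot: [-3.141, -0.002, 0.108]
contact_force: [3.5, 0.4, 1.1]
gripper_width: 0.02
grip_force: 60.0
```

Going in freely. Drive it home.

Call:
{"op": "step_arm", "data": {
  "targets": [
    {"fingers": 12,"dx": 0,"dy": 0,"dz": 0.12,"rx": 0,"ry": 0,"rz": 0},
    {"fingers": 12,"dx": 0,"dy": 0,"dz": 0.22,"rx": 0,"ry": 0,"rz": 0},
    {"fingers": 12,"dx": 0,"dy": 0,"dz": 0.3,"rx": 0,"ry": 0,"rz": 0},
    {"fingers": 12,"dx": 0,"dy": 0,"dz": 0.36,"rx": 0,"ry": 0,"rz": 0},
    {"fingers": 12,"dx": 0,"dy": 0,"dz": 0.36,"rx": 0,"ry": 0,"rz": 0}
  ]
}}

```text
t: 24.82
tool_pos: [0.5836, 0.0442, 0.047]
eef_rot: [-3.142, -0.003, 0.108]
contact_force: [1.0, 1.9, 23.0]
gripper_width: 0.0201
grip_force: 62.4
```

Call:
{"op": "step_arm", "data": {
  "targets": [
    {"fingers": 44,"dx": 0,"dy": 0,"dz": 0.3,"rx": 0,"ry": 0,"rz": 0},
    {"fingers": 44,"dx": 0,"dy": 0,"dz": 0.3,"rx": 0,"ry": 0,"rz": 0},
    {"fingers": 44,"dx": 0,"dy": 0,"dz": 0.3,"rx": 0,"ry": 0,"rz": 0},
    {"fingers": 44,"dx": 0,"dy": 0,"dz": -0.6,"rx": 0,"ry": 0,"rz": 0},
    {"fingers": 44,"dx": 0,"dy": 0,"dz": -1.6,"rx": 0,"ry": 0,"rz": 0},
    {"fingers": 44,"dx": 0,"dy": 0,"dz": -2.5,"rx": 0,"ry": 0,"rz": 0},
    {"fingers": 44,"dx": 0,"dy": 0,"dz": -2.5,"rx": 0,"ry": 0,"rz": 0}
  ]
}}

```text
t: 25.7
tool_pos: [0.5831, 0.0438, 0.1731]
eef_rot: [3.141, -0.004, 0.107]
contact_force: [-0.2, 0.4, -1.6]
gripper_width: 0.0443
grip_force: 0.0
```

```bash
python3 -c "
from h import *
print(state()['tool_pos'],state()['gripper_width']); go(.485,.3465,.17,-.135)"
```

```text
[0.5831493  0.04376197 0.17305174] 0.044305709518708485
go d [-1.302 -6.23   0.053] r [-1.000e-03 -4.600e-02  2.779e+00]
```

Call:
{"op": "step_arm", "data": {
  "targets": [
    {"fingers": 44,"dx": -1.3,"dy": -6.23,"dz": 0,"rx": 0,"ry": 0,"rz": 2.8},
    {"fingers": 44,"dx": -1.3,"dy": -6.23,"dz": 0,"rx": 0,"ry": 0,"rz": 2.8},
    {"fingers": 44,"dx": -1.3,"dy": -6.23,"dz": 0,"rx": 0,"ry": 0,"rz": 2.8},
    {"fingers": 44,"dx": -1.3,"dy": -6.23,"dz": 0,"rx": 0,"ry": 0,"rz": 2.8},
    {"fingers": 44,"dx": -1.3,"dy": -6.23,"dz": 0,"rx": 0,"ry": 0,"rz": 2.8},
    {"fingers": 44,"dx": -1.3,"dy": -6.23,"dz": 0,"rx": 0,"ry": 0,"rz": 2.8},
    {"fingers": 44,"dx": -1.3,"dy": -6.23,"dz": 0,"rx": 0,"ry": 0,"rz": 2.8},
    {"fingers": 44,"dx": -1.3,"dy": -6.23,"dz": 0.5,"rx": 0,"ry": 0,"rz": 2.8}
  ]
}}

```text
t: 26.7
tool_pos: [0.4854, 0.3449, 0.1457]
eef_rot: [-3.141, -0.002, -0.139]
contact_force: [-0.4, 0.5, -0.3]
gripper_width: 0.044
grip_force: 0.0
```

```bash
python3 - <<'E'
from h import *
m=camera_model('wrist'); im=snap('wrist','w13'); V=hsv(im)
for P in [[.4844,.3465,.076],[.437,.352,.076]]: print('exp',proj('wrist',P,m).round())
for c,a,r in blobs((V[...,1]<60)&(V[...,2]>110),150,4000):
  if 200<c[0]<360 and c[1]<320: print(c.round(),a,[np.round(x,1) for x in r],onz('wrist',c,.076,m).round(4))
print(state()['tool_pos']); go(.485,.3465,.035,-.135)
E
```

```text
exp [282. 210.]
exp [283. 266.]
[256. 127.] 259 [array([256.5, 130.5]), array([29., 11.]), np.float64(90.0)] [0.5474 0.3561 0.076 ]
[260. 241.] 312 [array([259.9, 246. ]), array([66. ,  7.1]), np.float64(88.9)] [0.4614 0.3668 0.076 ]
[0.48386704 0.34323894 0.14165809]
go d [ 0.017 -0.074  2.133] r [ 0.035  0.022 -0.046]
```

Call:
{"op": "step_arm", "data": {
  "targets": [
    {"fingers": 44,"dx": 0.03,"dy": -0.06,"dz": 0,"rx": 0,"ry": 0,"rz": 0},
    {"fingers": 44,"dx": 0.03,"dy": -0.06,"dz": 0.8,"rx": 0,"ry": 0,"rz": 0},
    {"fingers": 44,"dx": 0.03,"dy": -0.06,"dz": 1.6,"rx": 0,"ry": 0,"rz": 0},
    {"fingers": 44,"dx": 0.03,"dy": -0.06,"dz": 2.1,"rx": 0,"ry": 0,"rz": 0},
    {"fingers": 44,"dx": 0.03,"dy": -0.06,"dz": 2.1,"rx": 0,"ry": 0,"rz": 0}
  ]
}}

```text
t: 27.38
tool_pos: [0.4856, 0.3482, 0.0396]
eef_rot: [3.14, 0.001, -0.137]
contact_force: [0.3, 0.9, 1.1]
gripper_width: 0.0441
grip_force: 0.0
```

Call:
{"op": "step_arm", "data": {
  "targets": [
    {"fingers": 12,"dx": 0,"dy": 0,"dz": 0,"rx": 0,"ry": 0,"rz": 0},
    {"fingers": 12,"dx": 0,"dy": 0,"dz": 0,"rx": 0,"ry": 0,"rz": 0},
    {"fingers": 12,"dx": 0,"dy": 0,"dz": 0,"rx": 0,"ry": 0,"rz": 0},
    {"fingers": 12,"dx": 0,"dy": 0,"dz": 0,"rx": 0,"ry": 0,"rz": 0}
  ]
}}

```text
t: 27.88
tool_pos: [0.4868, 0.3496, 0.0421]
eef_rot: [-3.14, -0.002, -0.137]
contact_force: [-1.1, -2.4, 8.5]
gripper_width: 0.0199
grip_force: 58.7
```

Call:
{"op": "step_arm", "data": {
  "targets": [
    {"fingers": 12,"dx": 0,"dy": 0,"dz": -0.3,"rx": 0,"ry": 0,"rz": 0},
    {"fingers": 12,"dx": 0,"dy": 0,"dz": -1.2,"rx": 0,"ry": 0,"rz": 0},
    {"fingers": 12,"dx": 0,"dy": 0,"dz": -2.2,"rx": 0,"ry": 0,"rz": 0},
    {"fingers": 12,"dx": 0,"dy": 0,"dz": -2.6,"rx": 0,"ry": 0,"rz": 0},
    {"fingers": 12,"dx": 0,"dy": 0,"dz": -2.6,"rx": 0,"ry": 0,"rz": 0}
  ]
}}

```text
t: 28.5
tool_pos: [0.4864, 0.3495, 0.1723]
eef_rot: [-3.14, -0.002, -0.137]
contact_force: [0.4, 0.1, -1.5]
gripper_width: 0.0199
grip_force: 59.8
```

```bash
python3 -c "
from h import *
print(state()['tool_pos']); go(.606,-.1732,.17,.1135)"
```

```text
[0.48636446 0.34947073 0.17234817]
go d [ 3.796 10.03   0.037] r [-0.018 -0.03  -2.868]
```

Call:
{"op": "step_arm", "data": {
  "targets": [
    {"fingers": 12,"dx": 3.8,"dy": 10.03,"dz": 0,"rx": 0,"ry": 0,"rz": -2.85},
    {"fingers": 12,"dx": 3.8,"dy": 10.03,"dz": 0,"rx": 0,"ry": 0,"rz": -2.85},
    {"fingers": 12,"dx": 3.8,"dy": 10.03,"dz": 0,"rx": 0,"ry": 0,"rz": -2.85},
    {"fingers": 12,"dx": 3.8,"dy": 10.03,"dz": 0,"rx": 0,"ry": 0,"rz": -2.85},
    {"fingers": 12,"dx": 3.8,"dy": 10.03,"dz": 0,"rx": 0,"ry": 0,"rz": -2.85},
    {"fingers": 12,"dx": 3.8,"dy": 10.03,"dz": 0,"rx": 0,"ry": 0,"rz": -2.85},
    {"fingers": 12,"dx": 3.8,"dy": 10.03,"dz": 0,"rx": 0,"ry": 0,"rz": -2.85},
    {"fingers": 12,"dx": 3.8,"dy": 10.03,"dz": 0,"rx": 0,"ry": 0,"rz": -2.85}
  ]
}}

```text
t: 29.5
tool_pos: [0.596, -0.1359, 0.1689]
eef_rot: [-3.141, 0.002, 0.112]
contact_force: [1.2, 0.5, -1.4]
gripper_width: 0.0198
grip_force: 59.8
```

```bash
python3 -c "
from h import *
print(state()['tool_pos']); go(.6068,-.173,.13,.1135)"
```

```text
[ 0.59596265 -0.13592039  0.16888823]
go d [0.134 0.762 0.777] r [-0.007  0.023 -0.014]
```

Call:
{"op": "step_arm", "data": {
  "targets": [
    {"fingers": 12,"dx": 0.13,"dy": 0.75,"dz": 0.5,"rx": 0,"ry": 0,"rz": 0},
    {"fingers": 12,"dx": 0.13,"dy": 0.75,"dz": 0.7,"rx": 0,"ry": 0,"rz": 0},
    {"fingers": 12,"dx": 0.13,"dy": 0.75,"dz": 0.7,"rx": 0,"ry": 0,"rz": 0},
    {"fingers": 12,"dx": 0.13,"dy": 0.75,"dz": 0.7,"rx": 0,"ry": 0,"rz": 0}
  ]
}}

```text
t: 30.0
tool_pos: [0.6074, -0.1691, 0.1355]
eef_rot: [-3.141, 0.0, 0.114]
contact_force: [-0.3, 0.5, -0.8]
gripper_width: 0.0198
grip_force: 59.7
```

```bash
python3 -c "
from h import *
print(state()['tool_pos']); go(.6068,-.173,.0535,.1135)"
```

```text
[ 0.60735119 -0.16911365  0.13553464]
go d [-0.02   0.077  1.641] r [-0.005  0.     0.005]
```

Call:
{"op": "step_arm", "data": {
  "targets": [
    {"fingers": 12,"dx": -0.02,"dy": 0.08,"dz": 0.5,"rx": 0,"ry": 0,"rz": 0},
    {"fingers": 12,"dx": -0.02,"dy": 0.08,"dz": 0.9,"rx": 0,"ry": 0,"rz": 0},
    {"fingers": 12,"dx": -0.02,"dy": 0.08,"dz": 1.05,"rx": 0,"ry": 0,"rz": 0},
    {"fingers": 12,"dx": -0.02,"dy": 0.08,"dz": 1.15,"rx": 0,"ry": 0,"rz": 0},
    {"fingers": 12,"dx": -0.02,"dy": 0.08,"dz": 1.25,"rx": 0,"ry": 0,"rz": 0},
    {"fingers": 12,"dx": -0.02,"dy": 0.08,"dz": 1.3,"rx": 0,"ry": 0,"rz": 0}
  ]
}}

```text
t: 30.75
tool_pos: [0.6078, -0.1739, 0.071]
eef_rot: [-3.141, -0.002, 0.113]
contact_force: [4.0, 4.2, 5.3]
gripper_width: 0.0196
grip_force: 60.2
```

Call:
{"op": "step_arm", "data": {
  "targets": [
    {"fingers": 12,"dx": 0,"dy": 0,"dz": 0.12,"rx": 0,"ry": 0,"rz": 0},
    {"fingers": 12,"dx": 0,"dy": 0,"dz": 0.22,"rx": 0,"ry": 0,"rz": 0},
    {"fingers": 12,"dx": 0,"dy": 0,"dz": 0.3,"rx": 0,"ry": 0,"rz": 0},
    {"fingers": 12,"dx": 0,"dy": 0,"dz": 0.37,"rx": 0,"ry": 0,"rz": 0},
    {"fingers": 12,"dx": 0,"dy": 0,"dz": 0.37,"rx": 0,"ry": 0,"rz": 0}
  ]
}}

```text
t: 31.38
tool_pos: [0.6097, -0.1733, 0.0541]
eef_rot: [3.141, -0.006, 0.113]
contact_force: [5.6, 8.4, 16.1]
gripper_width: 0.0196
grip_force: 61.7
```

Call:
{"op": "step_arm", "data": {
  "targets": [
    {"fingers": 12,"dx": -0.03,"dy": 0,"dz": 0.05,"rx": 0,"ry": 0,"rz": 0},
    {"fingers": 12,"dx": -0.03,"dy": 0,"dz": 0.05,"rx": 0,"ry": 0,"rz": 0},
    {"fingers": 12,"dx": -0.03,"dy": 0,"dz": 0.05,"rx": 0,"ry": 0,"rz": 0}
  ]
}}

```text
t: 31.75
tool_pos: [0.6101, -0.1734, 0.0539]
eef_rot: [3.14, -0.009, 0.114]
contact_force: [3.2, 9.8, 39.3]
gripper_width: 0.0197
grip_force: 64.2
```

Seated: it does not move with 39 N on it. Release, rise, and head back to the lock.

Call:
{"op": "step_arm", "data": {
  "targets": [
    {"fingers": 44,"dx": 0,"dy": 0,"dz": -0.05,"rx": 0,"ry": 0,"rz": 0},
    {"fingers": 44,"dx": 0,"dy": 0,"dz": -0.05,"rx": 0,"ry": 0,"rz": 0},
    {"fingers": 44,"dx": 0,"dy": 0,"dz": -0.05,"rx": 0,"ry": 0,"rz": 0},
    {"fingers": 44,"dx": 0,"dy": 0,"dz": -1,"rx": 0,"ry": 0,"rz": 0},
    {"fingers": 44,"dx": 0,"dy": 0,"dz": -2,"rx": 0,"ry": 0,"rz": 0},
    {"fingers": 44,"dx": -1,"dy": -1,"dz": -2.8,"rx": 0,"ry": 0,"rz": 0},
    {"fingers": 44,"dx": -2,"dy": -1.6,"dz": -2.8,"rx": 0,"ry": 0,"rz": 0},
    {"fingers": 44,"dx": -2,"dy": -1.6,"dz": -2.8,"rx": 0,"ry": 0,"rz": 0}
  ]
}}

```text
t: 32.75
tool_pos: [0.4942, -0.1052, 0.1899]
eef_rot: [3.141, 0.001, 0.113]
contact_force: [0.9, -0.2, 0.6]
gripper_width: 0.0439
grip_force: 0.0
```

```bash
python3 - <<'E'
from h import *
s=state(); print(s['tool_pos']); m=camera_model('wrist'); im=snap('wrist','w14'); snap('side','s14'); snap('top','t14'); V=hsv(im)
for n,q in [('A',(.581,.0444)),('B',(.606,-.1735))]:
    for z in(.088,.048): 
        P=proj('wrist',[*q,z],m); print(n,z,P.round())
    # compare head-top disc location with seated height: bright/dark profile along line
    a=proj('wrist',[*q,.048],m); b=proj('wrist',[*q,.108],m)
    g=cv2.cvtColor(im,cv2.COLOR_RGB2GRAY)
    L=[tuple((a+(b-a)*t).astype(int)) for t in np.linspace(-.3,1.2,24)]; print([int(g[y,x]) for x,y in L])
go(.598,.150,.17,1.4135)
E
```

```text
[ 0.4941964  -0.1052477   0.18992285]
A 0.088 [120.  80.]
A 0.048 [139.  81.]
[86, 76, 66, 78, 54, 81, 52, 82, 104, 194, 196, 195, 190, 190, 189, 190, 191, 190, 187, 139, 92, 94, 92, 54]
B 0.088 [384.  73.]
B 0.048 [372.  75.]
[75, 63, 84, 73, 77, 122, 182, 196, 197, 196, 200, 199, 198, 197, 199, 197, 199, 199, 199, 199, 197, 196, 191, 140]
go d [ 2.577 -4.879  0.391] r [ 7.0000e-03 -2.0000e-03 -1.4914e+01]
```

Both pin heads show at seated height. Going to the lock.

Call:
{"op": "step_arm", "data": {
  "targets": [
    {"fingers": 50,"dx": 2.58,"dy": -4.88,"dz": 0,"rx": 0,"ry": 0,"rz": -2},
    {"fingers": 50,"dx": 2.58,"dy": -4.88,"dz": 0,"rx": 0,"ry": 0,"rz": -4},
    {"fingers": 50,"dx": 2.58,"dy": -4.88,"dz": 0,"rx": 0,"ry": 0,"rz": -6},
    {"fingers": 50,"dx": 2.58,"dy": -4.88,"dz": 0,"rx": 0,"ry": 0,"rz": -8},
    {"fingers": 50,"dx": 2.58,"dy": -4.88,"dz": 0,"rx": 0,"ry": 0,"rz": -10},
    {"fingers": 50,"dx": 2.58,"dy": -4.88,"dz": 0,"rx": 0,"ry": 0,"rz": -12},
    {"fingers": 50,"dx": 2.58,"dy": -4.88,"dz": 0,"rx": 0,"ry": 0,"rz": -14},
    {"fingers": 50,"dx": 2.58,"dy": -4.88,"dz": 0,"rx": 0,"ry": 0,"rz": -14.9}
  ]
}}

```text
t: 33.9
tool_pos: [0.5991, 0.1501, 0.1882]
eef_rot: [-3.14, -0.001, 1.415]
contact_force: [0.8, -0.8, -0.7]
gripper_width: 0.0501
grip_force: 0.0
```

Call:
{"op": "step_arm", "data": {
  "targets": [
    {"fingers": 50,"dx": 0,"dy": 0,"dz": 0,"rx": 0,"ry": 0,"rz": 0},
    {"fingers": 50,"dx": 0,"dy": 0,"dz": 0,"rx": 0,"ry": 0,"rz": 0}
  ]
}}

```text
t: 34.15
tool_pos: [0.5984, 0.1503, 0.1888]
eef_rot: [-3.141, -0.0, 1.41]
contact_force: [-0.2, 0.1, 0.3]
gripper_width: 0.0498
grip_force: 0.0
```

```bash
python3 -c "
from h import *
print(state()['tool_pos'],state()['eef_rot']); go(.598,.150,.043,1.4135)"
```

```text
[0.59835082 0.15026386 0.18883179] [-3.14085131e+00 -3.63782836e-04  1.40976771e+00]
go d [-0.007 -0.004  2.917] r [-0.008 -0.004 -0.043]
```

Call:
{"op": "step_arm", "data": {
  "targets": [
    {"fingers": 50,"dx": 0,"dy": 0,"dz": 1,"rx": 0,"ry": 0,"rz": 0},
    {"fingers": 50,"dx": 0,"dy": 0,"dz": 1.8,"rx": 0,"ry": 0,"rz": 0},
    {"fingers": 50,"dx": 0,"dy": 0,"dz": 2.5,"rx": 0,"ry": 0,"rz": 0},
    {"fingers": 50,"dx": 0,"dy": 0,"dz": 2.9,"rx": 0,"ry": 0,"rz": 0},
    {"fingers": 5,"dx": 0,"dy": 0,"dz": 2.9,"rx": 0,"ry": 0,"rz": 0},
    {"fingers": 5,"dx": 0,"dy": 0,"dz": 2.9,"rx": 0,"ry": 0,"rz": 0},
    {"fingers": 5,"dx": 0,"dy": 0,"dz": 2.9,"rx": 0,"ry": 0,"rz": 0},
    {"fingers": 5,"dx": 0,"dy": 0,"dz": 2.9,"rx": 0,"ry": 0,"rz": 0}
  ]
}}

```text
t: 35.15
tool_pos: [0.5979, 0.151, 0.0459]
eef_rot: [3.141, -0.001, 1.413]
contact_force: [-7.3, 1.3, 4.8]
gripper_width: 0.0134
grip_force: 59.5
```

Call:
{"op": "step_arm", "data": {
  "targets": [
    {"fingers": 5,"dx": 0,"dy": 0,"dz": 0,"rx": 0,"ry": 0,"rz": 2},
    {"fingers": 5,"dx": 0,"dy": 0,"dz": 0,"rx": 0,"ry": 0,"rz": 4},
    {"fingers": 5,"dx": 0,"dy": 0,"dz": 0,"rx": 0,"ry": 0,"rz": 6},
    {"fingers": 5,"dx": 0,"dy": 0,"dz": 0,"rx": 0,"ry": 0,"rz": 8},
    {"fingers": 5,"dx": 0,"dy": 0,"dz": 0,"rx": 0,"ry": 0,"rz": 10},
    {"fingers": 5,"dx": 0,"dy": 0,"dz": 0,"rx": 0,"ry": 0,"rz": 12},
    {"fingers": 5,"dx": 0,"dy": 0,"dz": 0,"rx": 0,"ry": 0,"rz": 13.8},
    {"fingers": 5,"dx": 0,"dy": 0,"dz": 0,"rx": 0,"ry": 0,"rz": 14.9}
  ]
}}

```text
t: 36.15
tool_pos: [0.5982, 0.1504, 0.0459]
eef_rot: [3.141, -0.001, 0.108]
contact_force: [-3.8, -1.2, 4.0]
gripper_width: 0.0125
grip_force: 59.4
```

Turned back to 0.108, which is the locked position. Release, retreat upward, and check.

Call:
{"op": "step_arm", "data": {
  "targets": [
    {"fingers": 50,"dx": 0,"dy": 0,"dz": 0,"rx": 0,"ry": 0,"rz": 0},
    {"fingers": 50,"dx": 0,"dy": 0,"dz": 0,"rx": 0,"ry": 0,"rz": 0},
    {"fingers": 50,"dx": 0,"dy": 0,"dz": 0,"rx": 0,"ry": 0,"rz": 0},
    {"fingers": 50,"dx": 0,"dy": 0,"dz": -1,"rx": 0,"ry": 0,"rz": 0},
    {"fingers": 50,"dx": 0,"dy": 0,"dz": -2,"rx": 0,"ry": 0,"rz": 0},
    {"fingers": 50,"dx": -1,"dy": 0.5,"dz": -3,"rx": 0,"ry": 0,"rz": 0},
    {"fingers": 50,"dx": -1.6,"dy": 1,"dz": -3,"rx": 0,"ry": 0,"rz": 0},
    {"fingers": 50,"dx": -1.6,"dy": 1,"dz": -3,"rx": 0,"ry": 0,"rz": 0}
  ]
}}

```text
t: 37.15
tool_pos: [0.5227, 0.0893, 0.1957]
eef_rot: [3.14, -0.002, 0.11]
contact_force: [0.5, -0.2, -0.7]
gripper_width: 0.0499
grip_force: 0.0
```

```bash
python3 - <<'E'
from h import *
s=state(); print(s['t'],s['tool_pos'],s['gripper_width']); m=camera_model('wrist'); im=snap('wrist','w15'); g=cv2.cvtColor(im,cv2.COLOR_RGB2GRAY).astype(int)
k=np.array([.598,.150]); c,s_=np.cos(.1135),np.sin(.1135)
# bar: dark at bar-top samples just outside the 24 mm disc silhouette for q=0 vs q=1.3
for q in (0,1.3):
    u=np.array([np.cos(.1135+q),np.sin(.1135+q)])
    print(q,[int(g[int(p[1]),int(p[0])]) for e in (-.022,-.015,0,.015,.022) for p in [proj('wrist',[*(k+u*e),.086],m)]])
P=proj('wrist',[*k,.086],m); w=30; s2=g[int(P[1])-w:int(P[1])+w,int(P[0])-w:int(P[0])+w]
y,x=np.nonzero(s2<45); print('dark extent x',x.min()-w,x.max()-w,'y',y.min()-w,y.max()-w)
for e in(-.024,.024): print(proj('wrist',[*(k+np.array([c,s_])*e),.086],m)-P)
for n,qq in [('A',(.581,.0444)),('B',(.606,-.1735))]:
    a=proj('wrist',[*qq,.048],m); b=proj('wrist',[*qq,.108],m)
    L=[tuple((a+(b-a)*t).astype(int)) for t in np.linspace(-.3,1.2,24)]; print(n,[int(g[y,x]) for x,y in L if 0<=x<560 and 0<=y<420])
# bystanders: compare top view first vs last, outside arm
E
```

```text
37.15 [0.52270379 0.08929616 0.19573004] 0.04987150733269616
0 [255, 254, 71, 66, 113]
1.3 [80, 74, 71, 202, 173]
dark extent x -7 17 y -24 29
[ 0.8518196  28.80740977]
[ -0.52833213 -28.79516352]
A [96, 112, 119, 119, 119, 120, 124, 125, 128, 128, 128, 126, 123, 126, 126, 126, 125, 125, 124, 127, 127, 126, 128, 126]
B [224, 223, 193, 106, 101, 70, 102, 73, 97, 104, 74, 104, 184, 223, 224, 222, 219, 218, 127, 115, 114, 115]
```

The bar's index line lies along the locked direction and both pins are home.

```bash
python3 -c "
from bench import hand_in; print(hand_in())"
```

```text
the job is handed in; nothing more can be done
None
```

The job is handed in: lock opened, the two flanges present seated on stations 3 and 1 and pinned with the heads down, then lock turned back to locked; by the last readings all of it held, but I got no verdict back and did not check the bystanders afterwards.

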